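Slide the top sample carrier off its stack and click it into the tilted stage

TASK

Slide the top sample carrier lengthwise out over the stack, without disturbing the carriers below, until enough overhangs to pick it up. Put it on the tilted stage: tuck one short edge under the lip at the low end, centred on the sloping bed, then press the raised high end down past the spring roller until it clicks in and lies flat on the bed. Stop pushing as soon as it has clicked, let go, and leave everything else on the table as it stands.

Things in the scene. Friction and masses are not known exactly. Their poses are not given: they have to be found in the camera images.
- carrier_center (a point): Centre (half-way through the thickness) of the stack's top carrier: metal plate 100 mm long (x), 60 wide (y), 6 thick (z, out of the face with the white disc), 90 g; the last 4.5 mm at each short end is a ledge only 2.5 thick. It lies 18 to 24 mm above the table, on three like plates, x away from the robot within 20 degrees. Push a short end with tips just above 18 mm; it tips over if slid 45 mm.
- under1: Second plate of the stack, like the top carrier and flush with it to 2 mm, so only what overhangs of the top one can be gripped alone, across its 60 mm width; 12 to 18 mm above the table; origin at the centre of its underside. Stays where it is.
- under2: Third plate of the stack, 6 to 12 mm above the table; origin at the centre of its underside. Stays where it is.
- under3: Lowest plate of the stack, on the table; origin at the centre of its underside. Stays where it is.
- bed: Black seat of the fixed stage, sloping 30 degrees, low end nearest the robot, 40 mm above the table; 100 mm long, 44 wide, so fingers pass on both sides of a carrier. Origin: middle of the low end, on the seat, at the stop for the carrier's low edge; x up the slope, y across, z out of the seat. A seated carrier is centred at x 50, y 0, z 3 mm. Rigid: never over 90 N on it, impact included (stopping at 20 N is safe).
- stage: Dark steel base plate of the stage, screwed down, 150 x 90 x 10 mm; origin at the centre of its underside, x towards the stage's high end. The bed's origin is at x -56, y 0, z 40 mm of it.
- lip (a point): Middle of the lip's lower edge at the low end (bed x 4, y 0, z 8 mm; axes as the bed). Aluminium, 52 mm wide: from the stop it reaches 4 mm over the seat, 8 mm above it, then flares up at 40 degrees to bed x 11, z 16 mm. A carrier's end ledge goes in below it with its high end raised 7 to 12 degrees off the seat; either end will do.
- roller (a point): Middle of the brass spring roller at the high end, 12 mm across, 24 long in y, turning freely; at rest at bed x 103, y 0, z 7.5 mm. A carrier with its low edge at the stop and its high end on the roller stands 7 degrees off the seat (37 from level), high end 12 mm up, and stays so when let go. Its lever has a red thumb tab behind, 15 mm above the seat.
- catch (a joint): Angle of the sprung roller lever, rad: 0 at rest, positive when pushed outward, up the slope. The carrier's edge pushes it to about 0.12 (3 mm) on the way down: a felt peak of 8 to 12 N at a fingertip pressing 78 mm up the bed. Then it springs back over the carrier's end ledge (below 0.04) and holds it down. It need not be touched.
- oil_dropper: brown dropper bottle, 25 mm wide, 70 high, standing; origin under its centre. Bystander, loose.
- bnc_tee: metal tee connector, 31 x 37 mm, 15 high, lying; origin under its centre. Bystander, loose.
- coverslip_box: small clear box, 30 x 30 x 14 mm; origin under its centre. Bystander, loose.
- optical_post: bare steel post lying on its side, 81 mm long along its y axis, 13 thick; origin under its middle. Bystander, loose.
Not all that is in view belongs to the job. Leave any blue look-alike of the part that bears carrier_center alone.

How it is judged (in metres and radians):
On the way, in this order (a step that is already met when the one before it is completed fails the run):
1. the top carrier has been slid at least 25 mm out lengthwise, still lying flat on the one below ((x of carrier_center in the frame of under1 above 0.025 m or x of carrier_center in the frame of under1 below -0.025 m) and z of carrier_center in the frame of under1 between 0.007 and 0.011 m), for 0.1 s.
2. the carrier's low edge is in under the lip while its high end still stands up on or above the roller (x of carrier_center in the frame of bed between 0.0445 and 0.0525 m and y of carrier_center in the frame of bed between -0.008 and 0.008 m and z of carrier_center in the frame of bed between 0.006 and 0.018 m and angle between the z axis of carrier_center and the z axis of bed, either way round between 0.05 and 0.32 rad), for 0.1 s.
At the end, for the whole second after the job is handed in: Carrier flat on the bed: centre within 2.5 mm along, 6 mm across, 1.5 mm in height of its seat, within 1.4 deg of flat, 6 deg of straight; roller sprung back over its high edge (catch under 0.06 rad), at rest; the three other carriers within 6 mm of where they stood (x of carrier_center in the frame of bed between 0.0475 and 0.0525 m and y of carrier_center in the frame of bed between -0.006 and 0.006 m and z of carrier_center in the frame of bed between 0.0015 and 0.0045 m and angle between the z axis of carrier_center and the z axis of bed, either way round below 0.025 rad and angle between the x axis of carrier_center and the x axis of bed, either way round below 0.1 rad and value of joint catch below 0.06 rad and distance of each of under1, under2, under3 from where it was at the start of the episode below 0.006 m and velocity of joint catch below 0.05 rad/s); the robot touches nothing.
It fails at once if the stage bed is loaded with more than 90 N (contact force between bed and anything else above 90 N).
It fails at once if a carrier below the top one is moved by more than 6 mm (distance of any of under1, under2, under3 from where it was at the start of the episode above 0.006 m).
It fails at once if a bystander is moved by more than 15 mm (distance of any of oil_dropper, bnc_tee, coverslip_box, optical_post from where it was at the start of the episode above 0.015 m).
It also fails if it takes over 64 s, if anything falls off the work surface, if the arm or the gripper's body presses on something with over 40 N, if the wrist force passes 120 N, or if a joint passes its speed limit or range.

ROBOT

A 6-joint arm with a two-finger parallel gripper is mounted at the origin on a cart in front of the work surface, level with it; the furniture and walls round the work are solid. World frame = base frame: x ahead of the robot, y to its left, z up, the work surface at z = 0. Lengths are in m, angles in degrees, forces in N, time in s.
With the tool pointing down it reaches from about 0.3 to 0.75 m from the base axis. Payload 8.5 kg.
Tool frame: the origin (TCP) lies midway between the tips of the shut fingers; the grasp point (between the pads) lies bot.grasp_offset behind it (bot.grasp_offset is the distance from the TCP to the grasp point, in m); z points along the fingers, y is the direction in which the jaws open and shut (so a half turn about z gives the same grasp; the last joint's range is limited). The gripper opens to 88 mm and grips with 3 to 60 N. Pads are 18 mm wide; open, the fingers measure 123 mm over their backs; the gripper's body (75 mm by 187 mm) begins 45 mm behind the grasp point.
Start: joints at [-79.315, 21.807, 74.336, -0, 83.858, -12.336], TCP at [0.215, -0.506, 0.239] pointing down, gripper open.
Joint ranges: [-178.18, 178.18], [-50.72, 133.34], [12.68, 142.11], [-81.47, 261.47], [9.98, 163.14], [-165.26, 165.26]. Speed limits (degrees/s): [136.94, 136.94, 180, 180, 180, 180].

INTERFACE

Orientations are given as [roll, pitch, yaw] about the fixed x, y, z axes, in that order (R = Rz(yaw) Ry(pitch) Rx(roll)).
In Python, from rig import bot, eyes gives the robot as it stands.
- The arm moves only by the shell command python3 -m jog 'ROWS' [FORCE]. ROWS is JSON, a list that holds one entry, the list of rows, each a list of 7 numbers: the shift along the tool's x, y, z in cm, then the turn, a rotation vector about the tool's x, y, z in rad, then the finger opening in cm, from 0 to 8.81. In form: [[[x, y, z, rx, ry, rz, grip], ...]]. A call has 1 to 20 rows; each row shifts and turns the commanded pose from where the row before left it, along the tool's axes as they then stand; what a row does not reach is not made up. A row lasts 1/12 s, in which the tool goes at most 41.7 mm and 7.16 degrees, less where a joint would pass 70% of its speed; a pose out of reach is approached as far as the arm can. A call is refused whole if a number of a shift passes 4.17 or a number of a turn 0.125, either way. A call with a gripper value outside its range is refused whole. The fingers move at their own pace and stop on an object; FORCE is the grip in N (left out, the last holds). Time passes only in rows, so rows that do not move let the fingers close. It gives the time, the measured TCP pose, the force and the opening at its end, in the units of the state.
- bot.get_obs(): the state, without advancing time (a new reading comes with each control period).
- eyes.get_image(name): name is "side" or "top" or "wrist"; returns (picture, depth): 420x560x3 uint8, blue, green, red; 420x560 float32, m along the optical axis (not along the pixel's ray), 0 where there is no reading.
- eyes.camera_model(name): a dict with "intrinsics" (3x3 intrinsics, pixels), "extrinsics" (4x4, takes a point from camera to world coordinates). Camera axes: x right, y down, z forward; pixel columns grow to the right and rows downward; lengths in m; the calibration is good to about 2 mm. A picture is of the moment at which its call begins: read the wrist's pose just before it. camera_model takes no time and is no camera call; for the wrist camera it gives the pose at the moment of the call.
- bot.finish_job(): hands the job in, once; it reports no verdict.
The state is a dict: "time_s": time; "q": joint angles; "qvel": joint speeds; "effort": joint torques, N m; "ee_pos": TCP position; "tcp_rot": TCP orientation; "contact_force": force on the tool from outside, world axes, zero at the start; "ft_torque": the same for the moment, N m; "gripper_width": finger opening in m.
Only numpy, scipy, OpenCV 4.12 (cv2) and the standard library are available. Lean on these libraries where they do the work, as an engineer would, in place of code of your own. Each camera call takes 0.05 s, during which the arm holds its last target. There are 200 camera calls.

## Working session

There is one attempt and no reset: what is moved stays moved. The work goes in short steps, Python scripts to look and compute and a shell command to move; the robot and the scene stay as the last step left them, time stands still between calls to the robot, and variables do not carry over. Pictures are saved under pics/ and viewed, about 8 in all and at most 12, crops included, and the job is handed in when it is done.

```bash
mkdir -p pics; ls
python3 - <<'E'
from rig import bot, eyes
import cv2,numpy as np
print(bot.get_obs(), bot.grasp_offset)
for n in ("top","side"):
    im,d=eyes.get_image(n); cv2.imwrite(f"pics/{n}0.png",im); np.savez(f"pics/{n}0.npz",im=im,d=d,**eyes.camera_model(n))
    m=eyes.camera_model(n); print(n,np.round(m["intrinsics"],1).tolist(),np.round(m["extrinsics"],3).tolist())
E
```

```text
pics
{'time_s': 0.0, 'q': array([-7.93163196e+01,  2.18424068e+01,  7.43846923e+01,  8.25165978e-04,
        8.38562353e+01, -1.23367097e+01]), 'qvel': array([ 0.0112878 ,  0.07703293, -0.02296553,  0.04202533,  0.04206571,
       -0.07100927]), 'effort': array([ 1.58553958e-03, -4.37927198e+01, -2.24559349e+01,  7.14991358e-02,
        3.51919688e-02, -1.13313577e-04]), 'ee_pos': array([ 0.21502401, -0.50593224,  0.23812484]), 'tcp_rot': array([-1.79918765e+02, -1.86062550e-02,  2.30202879e+01]), 'contact_force': array([ 0.65220853, -0.43033447, -0.87677773]), 'ft_torque': array([-0.04860294, -0.00535042, -0.03506667]), 'gripper_width': 0.08845577981491005} 0.0187
top [[500.6, 0.0, 279.0], [0.0, 500.6, 215.4], [0.0, 0.0, 1.0]] [[0.004, -0.988, 0.155, 0.45], [-1.0, -0.006, -0.017, -0.274], [0.018, -0.155, -0.988, 0.932], [0.0, 0.0, 0.0, 1.0]]
side [[520.0, 0.0, 280.5], [0.0, 520.0, 211.0], [0.0, 0.0, 1.0]] [[0.999, 0.0, 0.048, 0.514], [-0.045, -0.348, 0.937, -1.278], [0.017, -0.938, -0.347, 0.467], [0.0, 0.0, 0.0, 1.0]]
```

View pics/top0.png

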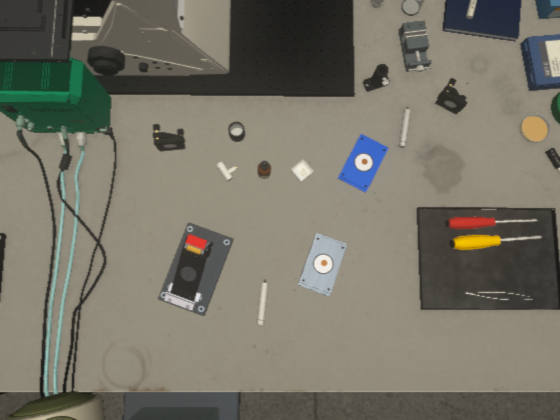

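View pics/side0.png

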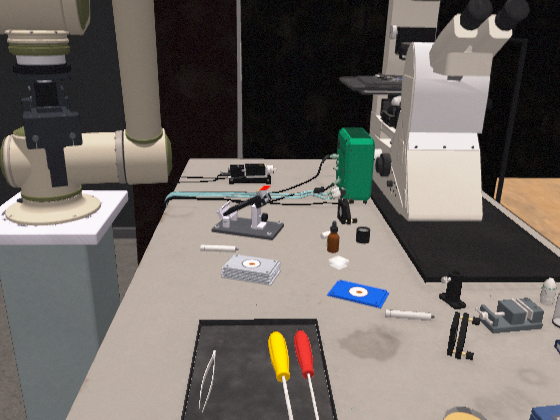

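Top view: the stack is at about (323,264), the stage at (196,268) with its lip at the bottom end, and the blue look-alike at (363,162). The post is at (263,302), between the stage and the stack. The side view agrees.

```bash
cat > h.py <<'E'
import numpy as np,cv2
from scipy.spatial.transform import Rotation as Ro
def ray(px,K,T,z):
    d=T[:3,:3]@np.linalg.solve(K,np.c_[np.atleast_2d(px),np.ones(len(np.atleast_2d(px)))].T)
    o=T[:3,3]; return (o[:,None]+d*((z-o[2])/d[2])).T
def proj(P,K,T):
    c=(np.atleast_2d(P)-T[:3,3])@T[:3,:3]; u=c@K.T; return u[:,:2]/u[:,2:]
def rect(px,K,T,z):
    """min-area rectangle of contour pixels cast on plane z: centre, long, short, yaw of long axis"""
    W=ray(px,K,T,z)[:,:2]; (c,s,a)=cv2.minAreaRect((W*1000).astype(np.float32))
    if s[0]<s[1]: s=s[::-1]; a+=90
    return np.array(c),np.array(s),(a+90)%180-90
def blob(mask,at):
    n,l,st,ce=cv2.connectedComponentsWithStats(mask.astype(np.uint8))
    idx=l[at[1],at[0]]
    if idx==0: idx=1+np.argmin([np.hypot(*(c-at)) for c in ce[1:]])
    cs,_=cv2.findContours((l==idx).astype(np.uint8),cv2.RETR_EXTERNAL,cv2.CHAIN_APPROX_NONE)
    return max(cs,key=cv2.contourArea)[:,0,:].astype(float),ce[idx]
E
python3 - <<'E'
from h import *
D=np.load("pics/top0.npz"); im=D["im"].astype(int);K=D["intrinsics"];T=D["extrinsics"];d=D["d"]
for p in [(310,264),(200,240),(188,260),(182,300),(150,350),(225,240),(197,243),(185,290)]: print(p,im[p[1],p[0]],d[p[1],p[0]])
b,g,r=[im[...,i] for i in range(3)]
stk=(b-r>18)&(r>120)
c,ce=blob(stk,(310,264)); print("stack",rect(c,K,T,.024),len(c))
V=im.max(2); base=(V<118); base[:,:150]=0; base[:210]=0; base[325:]=0; base[:,245:]=0
c,ce=blob(base,(210,290)); print("stage",rect(c,K,T,.010))
bed=V<50; bed[:,:150]=0;bed[:210]=0;bed[325:]=0;bed[:,245:]=0
c,ce=blob(bed,(190,270)); print("bed",ce,rect(c,K,T,.065))
red=(r-g>80)&(r-b>80); red[:210]=0;red[:,245:]=0
c,ce=blob(red,(195,242)); print("red",ce)
post=(r>200); post[:275]=0
# white disc of stack
w=(im.min(2)>195); c,ce=blob(w,(323,257)); print("disc",ce,ray(ce,K,T,.024))
v=np.concatenate([im[225:325,155:240],im[225:325,290:355]],1).astype(np.uint8)
cv2.imwrite("pics/crop1.png",cv2.resize(v,None,fx=5,fy=5,interpolation=cv2.INTER_CUBIC))
E
```

```text
(310, 264) [189 182 174] 0.90554374
(200, 240) [ 48  58 222] 0.823269
(188, 260) [45 48 50] 0.8487795
(182, 300) [188 189 194] 0.86340356
(150, 350) [125 140 147] 0.8990405
(225, 240) [165 167 158] 0.92110115
(197, 243) [ 46  55 220] 0.8231222
(185, 290) [43 47 49] 0.87023586
stack (array([ 675.61102295, -403.28982544]), array([0., 0.]), 0.0) 1
stage (array([ 496.28076172, -138.51293945]), array([150.45516968,  91.14687347]), -19.908592224121094)
bed [197.92771084 266.34939759] (array([ 495.74102783, -145.13821411]), array([30.12882423, 23.85712051]), -12.559989929199219)
red [195.78306878 241.2962963 ]
disc [322.62200957 263.58373206] [[ 0.50511688 -0.36912519  0.024     ]]
```

View pics/crop1.png

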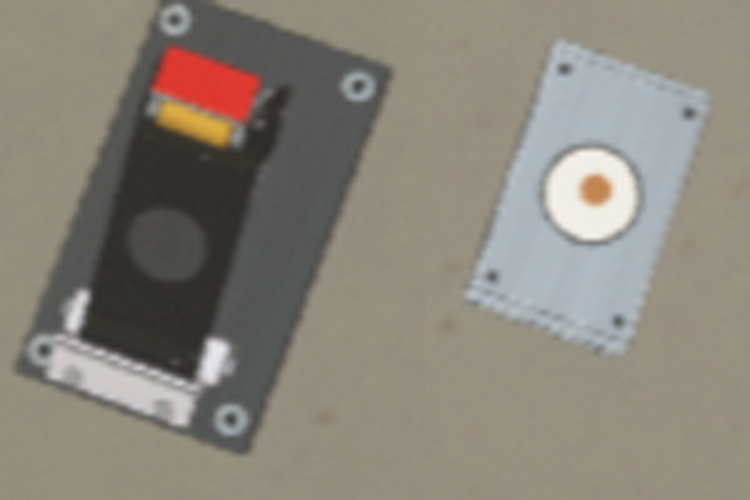

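The crop shows the stage's high end at the top (red tab at (210,80), roller at (195,125)) and the lip at the bottom. The stage rectangle measures 150.5 x 91 mm, as it should. Next I measure the stack outline and check the bed disc.

```bash
cat >> h.py <<'E'
def plan(P,yaw,pitch=0.):
    """from measured pose: turn (rotvec, tool axes) then shift (cm, tool axes after the turn) to TCP at P, tool = Rz(yaw)Ry(pitch)Rx(180)"""
    from rig import bot
    o=bot.get_obs(); R0=Ro.from_euler("xyz",o["tcp_rot"],degrees=True); R1=Ro.from_euler("xyz",[180,pitch,yaw],degrees=True)
    print("t",round(o["time_s"],2),"turn",np.round((R0.inv()*R1).as_rotvec(),3),"shift cm",np.round(R1.inv().apply(np.array(P)-o["ee_pos"])*100,2))
E
python3 - <<'E'
from h import *
D=np.load("pics/top0.npz"); im=D["im"].astype(int);K=D["intrinsics"];T=D["extrinsics"]
b,g,r=[im[...,i] for i in range(3)]
m=((b-r>6)|(im.min(2)>180)); m[:225]=0; m[305:]=0; m[:,:290]=0; m[:,355:]=0
m=cv2.morphologyEx(m.astype(np.uint8),cv2.MORPH_CLOSE,np.ones((3,3)))
c,ce=blob(m,(310,264)); C,S,a=rect(c,K,T,.024); print("stack",C,S,a)
W=ray(c,K,T,.024)[:,:2]*1000
u=np.array([np.cos(np.radians(a)),np.sin(np.radians(a))]);v=np.array([-u[1],u[0]]);Q=(W-C)@u
q=(W-C)@v
print("x ext",np.percentile(Q,[2,10,90,98]),"y ext",np.percentile(q,[2,10,90,98]))
disc=ray((322.62,263.58),K,T,.024)[0,:2]; print("disc",disc)
st=np.array([.4963,-.1385]);y=np.radians(-19.9);ux=np.array([np.cos(y),np.sin(y)])
bo=st-.056*ux; print("bed o",bo)
for s,z in ((.05,0),(.103,.0135)):
    P=np.r_[bo+ux*(s*.866-z*.5),.04+s*.5+z*.866]; print("pred px",proj(P,K,T))
yaw=-19.0
uc=u if u[0]>0 else -u; yaw=np.degrees(np.arctan2(uc[1],uc[0]))
print("disc-based approach")
plan(np.r_[disc-uc*.080,.06],yaw)
E
```

```text
stack [ 504.46179199 -368.49719238] [100.16218567  58.93638992] -19.628944396972656
x ext [-49.28970871 -48.25465086  49.11300432  49.9306363 ] y ext [-29.35651068 -28.92851124  28.77891426  29.3136396 ]
disc [ 0.5051236  -0.36912161]
bed o [ 0.44364386 -0.11943875]
pred px [[188.51248321 273.64373943]]
pred px [[193.58943894 250.33681996]]
disc-based approach
t 0.1 turn [-0.001  0.     0.744] shift cm [ 14.73 -22.63  17.82]
```

```bash
python3 -m jog '[[[0,0,0,0,0,0.093,0],[0,0,0,0,0,0.093,0],[0,0,0,0,0,0.093,0],[0,0,0,0,0,0.093,0],[0,0,0,0,0,0.093,0],[0,0,0,0,0,0.093,0],[0,0,0,0,0,0.093,0],[0,0,0,0,0,0.093,0],[1.47,-2.26,1.78,0,0,0,0],[1.47,-2.26,1.78,0,0,0,0],[1.47,-2.26,1.78,0,0,0,0],[1.47,-2.26,1.78,0,0,0,0],[1.47,-2.26,1.78,0,0,0,0],[1.47,-2.26,1.78,0,0,0,0],[1.47,-2.26,1.78,0,0,0,0],[1.47,-2.26,1.78,0,0,0,0],[1.47,-2.26,1.78,0,0,0,0],[1.47,-2.26,1.78,0,0,0,0]]]' 20
python3 - <<'E'
from h import *
from rig import bot
u=np.array([np.cos(np.radians(-19.6)),np.sin(np.radians(-19.6))])
plan(np.r_[np.array([.505,-.369])-u*.080,.0195],-19.6); print(bot.get_obs()["contact_force"])
E
```

```text
time_s: 1.6
ee_pos: [0.4302, -0.3415, 0.0597]
tcp_rot: [-180.0, 0.0, -19.6]
contact_force: [0.8, 0.2, 0.8]
gripper_width: 0.0003
t 1.6 turn [-0.  0. -0.] shift cm [-0.03  0.08  4.02]
[0.7825791  0.19103975 0.77170113]
```

```bash
python3 -m jog '[[[0,0.08,1,0,0,0,0],[0,0,1,0,0,0,0],[0,0,1,0,0,0,0],[0,0,1,0,0,0,0],[0,0,0,0,0,0,0],[0,0,0,0,0,0,0],[0,0,0,0,0,0,0]]]'
python3 - <<'E'
from h import *
from rig import bot,eyes
o=bot.get_obs();print(o["ee_pos"],o["contact_force"])
im,d=eyes.get_image("side");cv2.imwrite("pics/s1.png",cv2.resize(im[210:310,180:330],None,fx=5,fy=5,interpolation=cv2.INTER_CUBIC))
E
```

```text
time_s: 2.18
ee_pos: [0.4289, -0.344, 0.0212]
tcp_rot: [180.0, -0.0, -19.7]
contact_force: [0.2, -0.1, -1.2]
gripper_width: 0.0002
[ 0.42893444 -0.3440438   0.02122351] [ 0.19399205 -0.13006376 -1.20212887]
```

View pics/s1.png

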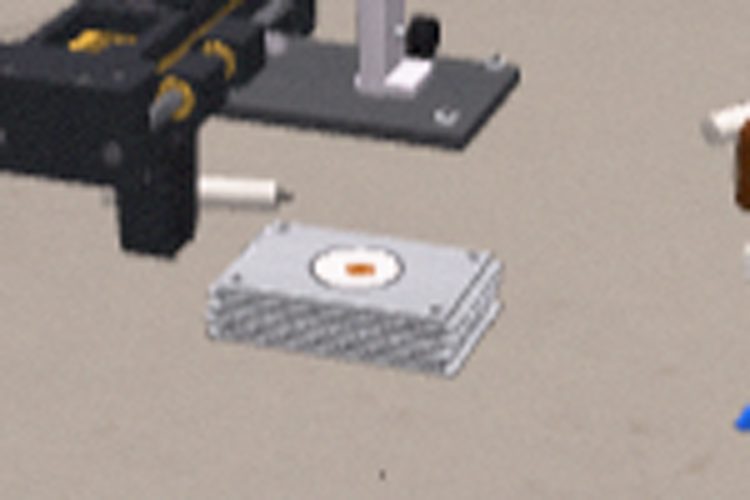

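The fingers stand clear behind the near end of the stack. The stack is undisturbed.

```bash
python3 -m jog '[[[0,-0.2,0.16,0,0,0,0],[0.6,0,0,0,0,0,0],[0.6,0,0,0,0,0,0],[0.4,0,0,0,0,0,0],[0.2,0,0,0,0,0,0],[0.2,0,0,0,0,0,0],[0.2,0,0,0,0,0,0],[0.2,0,0,0,0,0,0],[0.2,0,0,0,0,0,0],[0.2,0,0,0,0,0,0],[0.2,0,0,0,0,0,0],[0.2,0,0,0,0,0,0],[0.2,0,0,0,0,0,0],[0.2,0,0,0,0,0,0],[0,0,0,0,0,0,0],[0,0,0,0,0,0,0]]]'
python3 - <<'E'
from h import *
from rig import bot,eyes
o=bot.get_obs();print(o["ee_pos"],o["contact_force"])
im,d=eyes.get_image("side");cv2.imwrite("pics/s2.png",cv2.resize(im[210:310,180:330],None,fx=5,fy=5,interpolation=cv2.INTER_CUBIC))
K,T=[eyes.camera_model("top")[k] for k in("intrinsics","extrinsics")]
im,d=eyes.get_image("top"); w=(im.min(2)>195); w[:225]=0;w[300:]=0;w[:,300:][:,55:]=0; c,ce=blob(w,(325,250)); print(ce,ray(ce,K,T,.024))
E
```

```text
time_s: 3.57
ee_pos: [0.4639, -0.3536, 0.0191]
tcp_rot: [180.0, -0.0, -19.6]
contact_force: [-0.5, 1.0, -0.6]
gripper_width: 0.0005
[ 0.46385132 -0.35361805  0.01914968] [-0.49121586  0.99868166 -0.59290684]
[320.91666667 250.66666667] [[ 0.52852417 -0.36625261  0.024     ]]
```

View pics/s2.png

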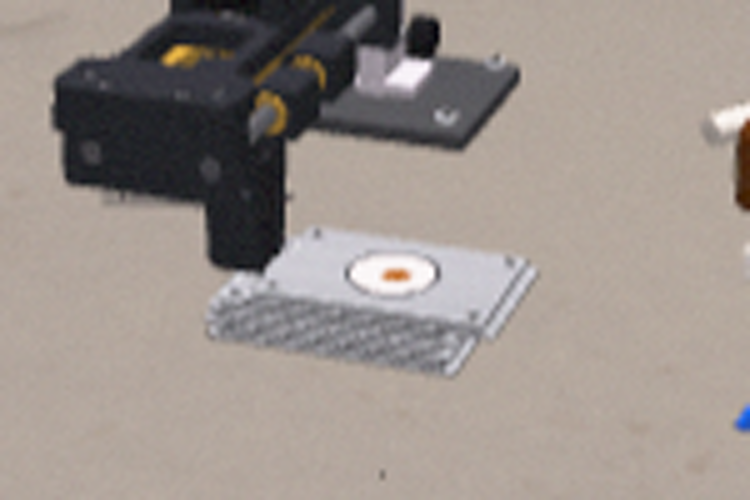

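The top carrier has slid about 15 mm, straight, and the lower plates have not moved.

```bash
python3 -m jog '[[[0.1,0,0,0,0,0,0],[0.2,0,0,0,0,0,0],[0.2,0,0,0,0,0,0],[0.2,0,0,0,0,0,0],[0.2,0,0,0,0,0,0],[0.2,0,0,0,0,0,0],[0.2,0,0,0,0,0,0],[0.2,0,0,0,0,0,0],[0.2,0,0,0,0,0,0],[0.2,0,0,0,0,0,0],[0.1,0,0,0,0,0,0],[0.1,0,0,0,0,0,0],[0,0,0,0,0,0,0],[0,0,0,0,0,0,0]]]'
python3 -m jog '[[[-0.5,0,0,0,0,0,0],[-1,0,0,0,0,0,0],[-1,0,-1,0,0,0,0],[-2,0,-3,0,0,0,0],[-3,0,-3,0,0,0,8.8],[-3,0,-1,0,0,0,8.8],[-3,0,0,0,0,0,8.8],[0,0,0,0,0,0,8.8],[0,0,0,0,0,0,8.8]]]'
python3 - <<'E'
from h import *
from rig import bot,eyes
K,T=[eyes.camera_model("top")[k] for k in("intrinsics","extrinsics")]
im,d=eyes.get_image("top");cv2.imwrite("pics/t3.png",cv2.resize(im[225:325,230:380],None,fx=5,fy=5,interpolation=cv2.INTER_CUBIC))
w=(im.min(2)>195); w[:225]=0;w[300:]=0;w[:,:300]=0;w[:,355:]=0; c,ce=blob(w,(325,245)); print(len(c),ce,ray(ce,K,T,.024))
E
```

```text
time_s: 4.83
ee_pos: [0.4836, -0.3607, 0.0192]
tcp_rot: [180.0, -0.0, -19.6]
contact_force: [0.4, 0.2, 0.9]
gripper_width: 0.0001
time_s: 5.58
ee_pos: [0.356, -0.3152, 0.0991]
tcp_rot: [180.0, -0.0, -19.7]
contact_force: [0.6, -0.2, 0.7]
gripper_width: 0.0317
48 [329.05882353 245.2254902 ] [[ 0.53852528 -0.38120446  0.024     ]]
```

View pics/t3.png

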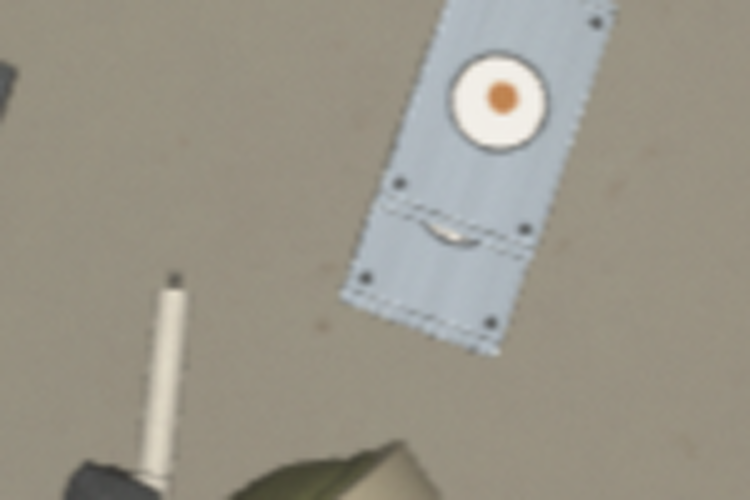

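The carrier has slid 35.5 mm, stays straight, and the plate below sits in its old place (image, its end near (420,320)). Next I move above the overhang.

Run:
```python
from h import *
u=np.array([np.cos(np.radians(-19.6)),np.sin(np.radians(-19.6))])
plan(np.r_[np.array([.5385,-.3812])+u*.030,.085],-19.6)
```

```text
t 5.63 turn [ 0.001 -0.001 -0.001] shift cm [22.3   0.07  1.4 ]
```

```bash
python3 -m jog '[[[2.23,0,0,0,0,0,8.8],[2.23,0,0,0,0,0,8.8],[2.23,0,0,0,0,0,8.8],[2.23,0,0,0,0,0,8.8],[2.23,0,0,0,0,0,8.8],[2.23,0,0,0,0,0,8.8],[2.23,0,0,0,0,0,8.8],[2.23,0,0,0,0,0,8.8],[2.23,0,0,0,0,0,8.8],[2.23,0,1.4,0,0,0,8.8],[0,0,0,0,0,0,8.8],[0,0,0,0,0,0,8.8],[0,0,0,0,0,0,8.8]]]'
python3 - <<'E'
from h import *
from rig import bot
u=np.array([np.cos(np.radians(-19.6)),np.sin(np.radians(-19.6))])
plan(np.r_[np.array([.5385,-.3812])+u*.030,.006],-19.6)
E
```

```text
time_s: 6.72
ee_pos: [0.567, -0.39, 0.0841]
tcp_rot: [-180.0, 0.0, -19.6]
contact_force: [0.1, 0.3, -0.6]
gripper_width: 0.0878
t 6.72 turn [-0.     0.001  0.   ] shift cm [0.02 0.12 7.81]
```

```bash
python3 -m jog '[[[0,0.1,1.5,0,0,0,8.8],[0,0,1.5,0,0,0,8.8],[0,0,1.5,0,0,0,8.8],[0,0,1.3,0,0,0,8.8],[0,0,1,0,0,0,8.8],[0,0,0.9,0,0,0,8.8],[0,0,0,0,0,0,8.8],[0,0,0,0,0,0,8.8]]]'
python3 - <<'E'
from h import *
u=np.array([np.cos(np.radians(-19.6)),np.sin(np.radians(-19.6))])
plan(np.r_[np.array([.5385,-.3812])+u*.030,.006],-19.6)
E
```

```text
time_s: 7.38
ee_pos: [0.5665, -0.3913, 0.0079]
tcp_rot: [180.0, -0.0, -19.6]
contact_force: [-0.6, -0.7, -0.2]
gripper_width: 0.0881
t 7.38 turn [ 0. -0. -0.] shift cm [ 0.02 -0.02  0.19]
```

```bash
python3 -m jog '[[[0,0,0,0,0,0,6.5],[0,0,0,0,0,0,6.2],[0,0,0,0,0,0,5.5],[0,0,0,0,0,0,5],[0,0,0,0,0,0,5],[0,0,0,0,0,0,5],[0,0,0,0,0,0,5],[0,0,0,0,0,0,5],[0,0,0,0,0,0,5]]]' 40
```

```text
time_s: 8.13
ee_pos: [0.5667, -0.3914, 0.0079]
tcp_rot: [180.0, -0.0, -19.6]
contact_force: [0.2, -0.0, 2.1]
gripper_width: 0.0589
```

```bash
python3 -m jog '[[[0,0,-0.2,0,0,0,5],[0,0,-0.4,0,0,0,5],[0,0,-0.6,0,0,0,5],[0,0,-1,0,0,0,5],[0,0,-1.5,0,0,0,5],[0,0,-2,0,0,0,5],[0,0,-2,0,0,0,5],[0,0,-2,0,0,0,5],[0,0,-2,0,0,0,5],[0,0,-1.5,0,0,0,5],[0,0,-1.0,0,0,0,5],[0,0,-0.5,0,0,0,5],[0,0,0,0,0,0,5],[0,0,0,0,0,0,5]]]'
python3 - <<'E'
from h import *
from rig import bot,eyes
print(bot.get_obs()["contact_force"],bot.get_obs()["ft_torque"])
im,d=eyes.get_image("side");cv2.imwrite("pics/s4.png",cv2.resize(im[130:310,180:380],None,fx=3,fy=3,interpolation=cv2.INTER_CUBIC))
m=eyes.camera_model("wrist");im,d=eyes.get_image("wrist");cv2.imwrite("pics/w4.png",im);np.savez("pics/w4.npz",im=im,d=d,**m)
E
```

```text
time_s: 9.3
ee_pos: [0.5664, -0.391, 0.154]
tcp_rot: [-180.0, 0.1, -19.6]
contact_force: [-1.2, -0.6, -1.2]
gripper_width: 0.0594
[-1.24255399 -0.59427831 -1.19600988] [ 0.03718748  0.00356028 -0.01940832]
```

View pics/s4.png

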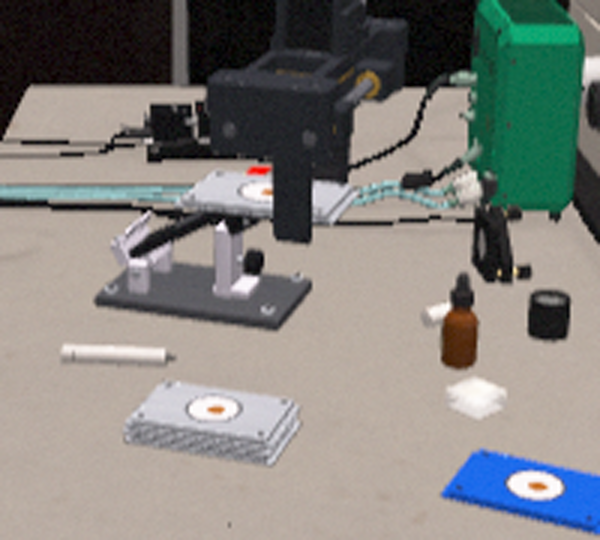

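View pics/w4.png

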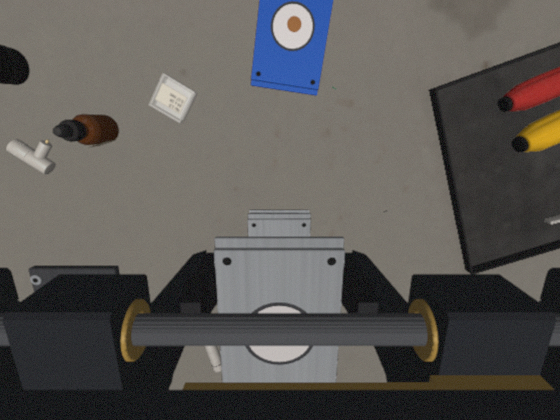

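Side view: one carrier is held level and straight, and the three plates are still stacked at (210,420). Wrist view: the far end of the held carrier is at row 237, centred at about (280,237).

```bash
cat >> h.py <<'E'
BO=np.array([.4436,-.1194,.040]); RB=Ro.from_euler("xyz",[0,-30,-19.9],degrees=True)
A=.030; N=.0131-.003
def tcp_for(E_mm,th):
    """TCP (world) for low bottom edge at bed point E_mm with the carrier th deg off the seat"""
    E=BO+RB.apply(np.array(E_mm)/1000); Rc=Ro.from_euler("xyz",[0,-30-th,-19.9],degrees=True)
    return E+Rc.apply([A+.05,0,-N])
def edge_now():
    from rig import bot
    o=bot.get_obs(); R=Ro.from_euler("xyz",o["tcp_rot"],degrees=True)
    E=o["ee_pos"]+R.apply([-A-.05,0,-N]); th=-o["tcp_rot"][1]-30
    f=RB.inv().apply(o["contact_force"])
    print("t",round(o["time_s"],2),"low edge in bed mm",np.round(RB.inv().apply(E-BO)*1000,1),"rot",np.round(o["tcp_rot"],1),"F bed",np.round(f,1))
E
python3 - <<'E'
from h import *
from rig import bot
D=np.load("pics/w4.npz");K=D["intrinsics"];T=D["extrinsics"];d=D["d"];o=bot.get_obs();R=Ro.from_euler("xyz",o["tcp_rot"],degrees=True)
for p,z in (((280,237),.0126),((227,261),.0161),((333,261),.0161),((280,303),.0161)):
    P=ray(p,K,T,o["ee_pos"][2]+z)[0]; print(p,np.round(R.inv().apply(P-o["ee_pos"])*1000,1))
for p in((280,252),(250,270),(280,290),(300,298)):
    z=d[p[1],p[0]]; P=T[:3,:3]@(np.linalg.solve(K,[*p,1])*z)+T[:3,3]; print("depth",p,np.round(R.inv().apply(P-o["ee_pos"])*1000,1))
P=tcp_for((16,0,30),11); print(P)
plan(np.r_[o["ee_pos"][:2],.25],-19.9,-41)
plan(P+[0,0,.09],-19.9,-41)
E
```

```text
(280, 237) [ 22.6  -0.9 -12.6]
(227, 261) [ 12.2 -25.2 -16.1]
(333, 261) [ 12.2  23.4 -16.1]
(280, 303) [ -9.9  -0.9 -16.1]
depth (280, 252) [ 16.6  -0.9 -16. ]
depth (250, 270) [  7.6 -14.8 -16. ]
depth (280, 290) [ -3.1  -0.9 -15.7]
depth (300, 298) [ -7.7   8.7 -15.3]
[ 0.50552678 -0.14181718  0.11884292]
t 9.4 turn [-0.003  0.717  0.005] shift cm [ 6.34  0.   -7.29]
t 9.4 turn [-0.003  0.717  0.005] shift cm [ -7.07 -21.36 -13.49]
```

```bash
sed -i 's/^A=.030/A=.028/' h.py; python3 -m jog '[[[0,0,-1,0,0,0,5],[0,0,-2,0,0,0,5],[0,0,-2,0,0.086,0,5],[0,0,-2,0,0.086,0,5],[0,0,-2,0,0.086,0,5],[0,0,-2,0,0.086,0,5],[0,0,-1,0,0.086,0,5],[0,0,0,0,0.086,0,5],[0,0,0,0,0.086,0,5],[0,0,0,0,0.086,0,5],[0,0,0,0,0,0,5],[0,0,0,0,0,0,5]]]'
python3 - <<'E'
from h import *
plan(tcp_for((16,0,30),9.5)+[0,0,.06],-19.9,-39.5)
E
```

```text
time_s: 10.4
ee_pos: [0.5533, -0.3866, 0.273]
tcp_rot: [-180.0, -39.3, -19.6]
contact_force: [0.1, -0.0, -1.0]
gripper_width: 0.0594
t 10.4 turn [-0.004  0.004  0.004] shift cm [-16.1  -21.39  -0.68]
```

```bash
python3 -m jog '[[[0,-1.2,0,0,0,0,5],[0,-2.2,0,0,0,0,5],[-1,-2.2,0,0,0,0,5],[-1.6,-2.2,-0.1,0,0,0,5],[-1.6,-2.2,-0.1,0,0,0,5],[-1.6,-2.2,-0.1,0,0,0,5],[-1.6,-2.2,-0.1,0,0,0,5],[-1.6,-2.2,-0.1,0,0,0,5],[-1.6,-2.2,-0.1,0,0,0,5],[-1.6,-1.6,-0.1,0,0,0,5],[-1.6,-0.8,0,-0.004,0.004,0.004,5],[-1.2,-0.2,0,0,0,0,5],[-0.7,0,0,0,0,0,5],[0,0,0,0,0,0,5],[0,0,0,0,0,0,5],[0,0,0,0,0,0,5]]]'
python3 - <<'E'
from h import *
from rig import eyes
plan(tcp_for((16,0,6),9.5),-19.9,-39.5); edge_now()
im,d=eyes.get_image("side");cv2.imwrite("pics/s5.png",cv2.resize(im[130:260,180:340],None,fx=5,fy=5,interpolation=cv2.INTER_CUBIC)[:600])
E
```

```text
time_s: 11.73
ee_pos: [0.5082, -0.143, 0.1795]
tcp_rot: [179.9, -39.7, -19.9]
contact_force: [-0.1, 0.3, -1.2]
gripper_width: 0.0592
t 11.73 turn [ 0.    -0.004  0.001] shift cm [-4.7  -0.02  7.07]
t 11.73 low edge in bed mm [50.7 -0.2 83.1] rot [179.9 -39.7 -19.9] F bed [-0.7  0.2 -0.9]
```

View pics/s5.png

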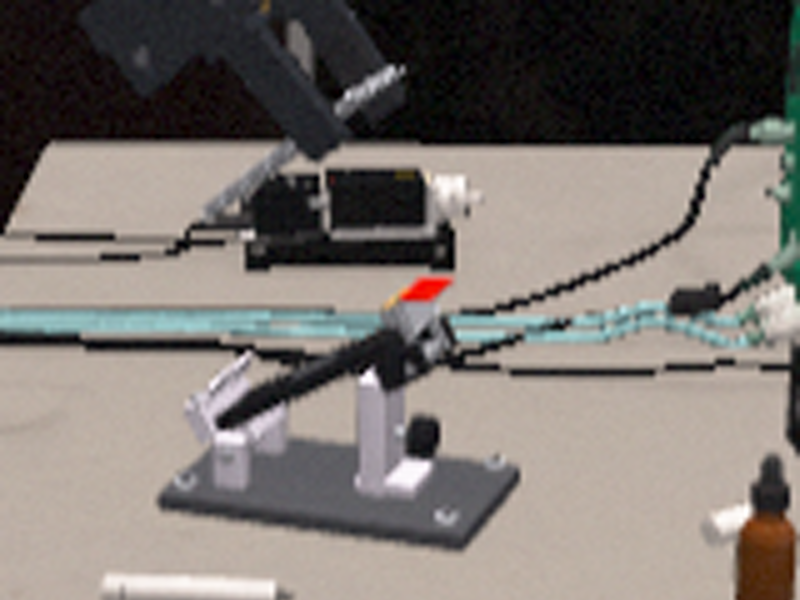

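The carrier is held parallel to itself above the bed, with its high end up and its low end towards the lip. I still need to check the black bracket beside the bed (near (400,370)) for finger clearance.

Run:
```python
from h import *
D=np.load("pics/top0.npz");K=D["intrinsics"];T=D["extrinsics"];d=D["d"]
for c in ((280,90),(275,120),(268,155),(262,165),(255,180),(150,110),(145,130)):
    p=(155+c[0]/5,225+c[1]/5)
    z=d[int(round(p[1])),int(round(p[0]))]; P=T[:3,:3]@(np.linalg.solve(K,[*p,1])*z)+T[:3,3]
    print(c,"depth->bed",np.round(RB.inv().apply(P-BO)*1000,1))
D=np.load("pics/top0.npz");im=D["im"].astype(int)
# all depth points near bed sides, above base plate
v,u=np.mgrid[225:325,155:245]; z=d[225:325,155:245]
P=(T[:3,:3]@(np.linalg.solve(K,np.c_[u.ravel(),v.ravel(),np.ones(u.size)].T)*z.ravel())).T+T[:3,3]
B=RB.inv().apply(P-BO)*1000; ok=(P[:,2]>.03)&(B[:,0]>40)&(B[:,0]<125)
for a in range(40,125,10):
    s=ok&(B[:,0]>=a)&(B[:,0]<a+10); print(a,s.sum(),np.round([B[s,1].min(),B[s,1].max(),B[s,2].min(),B[s,2].max()],1))
```

```text
(280, 90) depth->bed [111.2 -19.2 -17.3]
(275, 120) depth->bed [105.9 -22.4  -5.7]
(268, 155) depth->bed [ 61.1 -14.3 -63.7]
(262, 165) depth->bed [ 89.  -22.9  -4. ]
(255, 180) depth->bed [ 81.6 -21.7  -5.9]
(150, 110) depth->bed [102.7  15.5  12.3]
(145, 130) depth->bed [87.8 18.2 -0.7]
40 131 [-22.   21.6  -6.1   4.1]
50 135 [-21.9  21.7  -3.8   3.6]
60 135 [-22.1  22.1  -5.6   4.1]
70 132 [-22.1  21.8  -6.7   3.3]
80 143 [-22.4  21.6 -49.5   4.5]
90 96 [-22.6  21.9 -20.7  11.9]
100 142 [-23.1  22.3 -18.7  17.3]
110 145 [-22.3  22.7 -21.1  17.2]
120 65 [-16.   16.6   6.7  13.8]
```

```bash
python3 -m jog '[[[-0.4,0,0.6,0,0,0,5],[-0.8,0,1,0,0,0,5],[-0.8,0,1,0,0,0,5],[-0.8,0,1,0,0,0,5],[-0.7,0,1,0,0,0,5],[-0.6,0,1,0,0,0,5],[-0.4,0,0.8,0,0,0,5],[-0.2,0,0.4,0,0,0,5],[0,0,0,0,0,0,5],[0,0,0,0,0,0,5],[0,0,0,0,0,0,5]]]'
python3 - <<'E'
from h import *
from rig import eyes
edge_now(); plan(tcp_for((14,0,2),9.5),-19.9,-39.5)
m=eyes.camera_model("wrist");im,d=eyes.get_image("wrist");cv2.imwrite("pics/w6.png",im)
im,d=eyes.get_image("side");cv2.imwrite("pics/s6.png",cv2.resize(im[170:240,200:290],None,fx=8,fy=8,interpolation=cv2.INTER_CUBIC))
E
```

```text
time_s: 12.7
ee_pos: [0.5128, -0.1516, 0.1029]
tcp_rot: [-179.2, -39.4, -19.9]
contact_force: [-0.1, -0.2, -0.9]
gripper_width: 0.0593
t 12.7 low edge in bed mm [18.7 -6.9 13.8] rot [-179.2  -39.4  -19.9] F bed [-0.5 -0.2 -0.7]
t 12.7 turn [-0.015  0.002  0.   ] shift cm [-0.65 -0.68  1.06]
```

View pics/s6.png

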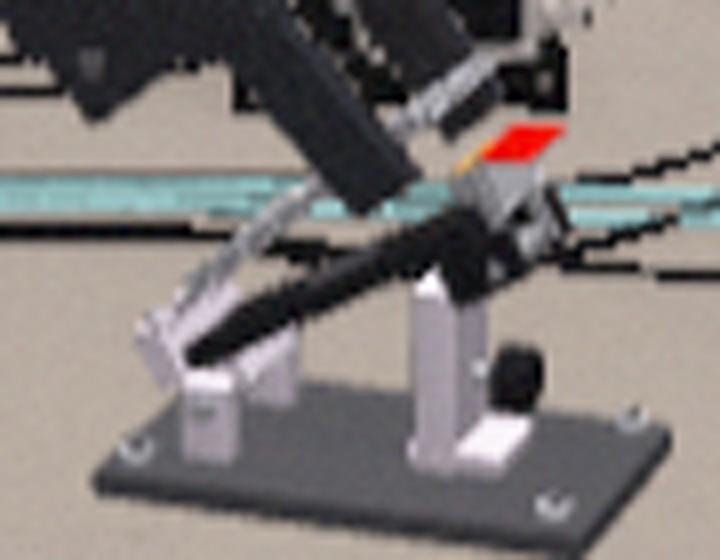

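The picture shows the carrier above the seat, with its low end just over the lip side and its slope perhaps a little over 10° off the bed. The pose drifted 7 mm sideways, so I correct that and measure the tilt from depth.

```bash
python3 -m jog '[[[0,-0.2,0,-0.005,0,0,5],[0,-0.2,0,-0.005,0,0,5],[0,-0.2,0,-0.005,0,0,5],[0,-0.08,0,0,0,0,5],[0,0,0,0,0,0,5],[0,0,0,0,0,0,5],[0,0,0,0,0,0,5]]]'
cat >> h.py <<'E'
def tilt():
    """plane of the held carrier's grey face from wrist depth -> bed frame"""
    from rig import eyes
    m=eyes.camera_model("wrist");K,T=m["intrinsics"],m["extrinsics"];im,d=eyes.get_image("wrist")
    v,u=np.mgrid[250:300,235:326]; z=d[250:300,235:326]
    c=im[250:300,235:326].astype(int); P=(T[:3,:3]@(np.linalg.solve(K,np.c_[u.ravel(),v.ravel(),np.ones(u.size)].T)*z.ravel())).T+T[:3,3]
    B=RB.inv().apply(P-BO)*1000; k=(z.ravel()>0)
    for _ in range(4):
        a=np.linalg.lstsq(np.c_[B[k,:2],np.ones(k.sum())],B[k,2],rcond=None)[0]; r=B[:,2]-np.c_[B[:,:2],np.ones(len(B))]@a; k=(abs(r)<max(1,2*np.std(r[k])))&(z.ravel()>0)
    print("face slope deg along/across",np.round(np.degrees(np.arctan(a[:2])),2),"top z at x0,50,100:",np.round([a[2],a[2]+50*a[0],a[2]+100*a[0]],1),"n",k.sum(),"of",k.size)
E
python3 - <<'E'
from h import *
edge_now(); tilt(); plan(tcp_for((14,0,2),9.5),-19.9,-39.5)
E
```

```text
time_s: 13.38
ee_pos: [0.5132, -0.15, 0.1066]
tcp_rot: [-179.3, -39.1, -19.9]
contact_force: [-1.2, -0.8, -1.8]
gripper_width: 0.0588
t 13.38 low edge in bed mm [20.4 -5.2 17.4] rot [-179.3  -39.1  -19.9] F bed [-1.6 -1.2 -1.1]
face slope deg along/across [9.31 0.68] top z at x0,50,100: [19.6 27.8 36. ] n 4173 of 4550
t 13.43 turn [-0.012  0.007 -0.   ] shift cm [-0.88 -0.51  1.36]
```

Run:
```python
from rig import bot
import numpy as np
o=bot.get_obs();print(np.round(o["q"],1),np.round(o["qvel"],2),np.round(o["effort"],1),o["contact_force"],o["ft_torque"])
```

```text
[-33.4  21.7 116.   65.7  10.   14.1] [-0.04  0.11 -0.   -0.07  0.03  0.18] [  0.  -34.1 -12.7   0.3  -0.4   0. ] [-0.43164125 -0.07465958 -0.39987229] [0.21746574 0.37120283 0.01002853]
```

Joint 5 is at its 10° limit: with the tool square to the carrier at this slope, the hand lines up with the forearm. Regripping the carrier with the tool leaning about 12° relative to it would avoid this. I back off and fit the arm's geometry from logged poses to confirm it before moving further.

```bash
cat > log.py <<'E'
from rig import bot
import numpy as np,json
o=bot.get_obs(); open("log.txt","a").write(json.dumps([list(o["q"]),list(o["ee_pos"]),list(o["tcp_rot"])])+"\n")
E
python3 log.py
python3 -m jog '[[[0.4,0,-1,0,0,0,5],[0.8,0,-1.5,0,0,0,5],[0.8,0,-1.5,0,0,0,5],[0.8,0,-1.5,0,0,0,5],[0.8,0,-1,0,0,0,5],[0,0,0,0,0,0,5],[0,0,0,0,0,0,5]]]'; python3 log.py
python3 -m jog '[[[0.8,0.8,-1,0,0,0,5],[1.6,1.6,-1,0,-0.05,0,5],[1.6,1.6,0,0,-0.08,0,5],[1.6,2.2,0,0,-0.086,0,5],[1.6,2.2,0,0,-0.086,0,5],[0,2.2,0,0,-0.086,0,5],[0,2.2,0,0,-0.086,0,5],[0,2.2,0,0,-0.086,0,5],[0,2.2,0,0,-0.086,0,5],[0,1.2,0,0,-0.04,0,5],[0,0,0,0,0,0,5],[0,0,0,0,0,0,5]]]'; python3 log.py
cat > kin.py <<'E'
import numpy as np,json
from scipy.optimize import least_squares
from scipy.spatial.transform import Rotation as Ro
def fk(q,p):
    h,L2,L3,a3,lat,Lt,a1=p; q1,q2,q3,q4,q5,q6=np.radians(q)
    F=Ro.from_euler("ZYZYZ",[q1,q2+q3,q4,q5,q6]); R1=Ro.from_euler("z",q1)
    A=Ro.from_euler("ZY",[q1,q2+q3])
    wc=R1.apply([a1+L2*np.sin(q2),lat,h+L2*np.cos(q2)])+A.apply([a3,0,L3])
    return wc+F.apply([0,0,Lt]),F
def load():
    D=[json.loads(l) for l in open("log.txt")]
    D.append([[-79.316,21.842,74.385,0,83.856,-12.337],[.21502,-.50593,.23812],[-179.92,-.02,23.02]]); return D
def fit():
    D=load(); f=lambda p:np.r_[np.ravel([fk(d[0],p)[0]-d[1] for d in D]),1e-4*(p-p0)]
    p0=np.array([.3,.4,.4,0,.117,.3,0]); s=least_squares(f,p0); return s.x,[np.round((fk(d[0],s.x)[0]-d[1])*1000,1) for d in D]
if __name__=="__main__":
    p,r=fit(); print(np.round(p,3),r)
    for d in load(): print(np.round(d[0],1),"R offset",np.round((fk(d[0],p)[1].inv()*Ro.from_euler("xyz",d[2],degrees=True)).as_rotvec(degrees=True),1))
E
python3 kin.py
```

```text
time_s: 14.02
ee_pos: [0.501, -0.1463, 0.1787]
tcp_rot: [-179.3, -39.2, -19.9]
contact_force: [-0.8, 0.3, -1.5]
gripper_width: 0.0593
time_s: 15.02
ee_pos: [0.4841, -0.3357, 0.2304]
tcp_rot: [-179.3, 0.2, -19.4]
contact_force: [-0.5, -0.1, -0.6]
gripper_width: 0.0587Traceback (most recent call last):
  File "kin.py", line 17, in <module>
    p,r=fit(); print(np.round(p,3),r)
        ~~~^^
  File "kin.py", line 15, in fit
    p0=np.array([.3,.4,.4,0,.117,.3,0]); s=least_squares(f,p0); return s.x,[np.round((fk(d[0],s.x)[0]-d[1])*1000,1) for d in D]
                                           ~~~~~~~~~~~~~^^^^^^
    return func(*args, **kwargs)
    vector_fun = VectorFunction(
        fun_wrapped,
    ...<6 lines>...
        workers=workers
    )
    self._update_fun()
    ~~~~~~~~~~~~~~~~^^
    self.f = self.fun_wrapped(xp_copy(self.x))
             ~~~~~~~~~~~~~~~~^^^^^^^^^^^^^^^^^
    return np.atleast_1d(self.fun(x))
                         ~~~~~~~~^^^
    return self.f(x, *self.args, **self.kwargs)
           ~~~~~~^^^^^^^^^^^^^^^^^^^^^^^^^^^^^^
  File "kin.py", line 14, in <lambda>
    D=load(); f=lambda p:np.r_[np.ravel([fk(d[0],p)[0]-d[1] for d in D]),1e-4*(p-p0)]
                                         ~~^^^^^^^^
  File "kin.py", line 6, in fk
    F=Ro.from_euler("ZYZYZ",[q1,q2+q3,q4,q5,q6]); R1=Ro.from_euler("z",q1)
  File "scipy/spatial/transform/_rotation.pyx", line 1413, in scipy.spatial.transform._rotation.Rotation.from_euler
ValueError: Expected axis specification to be a non-empty string of upto 3 characters, got ZYZYZ
```

```bash
sed -i 's/F=Ro.from_euler("ZYZYZ",\[q1,q2+q3,q4,q5,q6\])/F=Ro.from_euler("ZY",[q1,q2+q3])*Ro.from_euler("ZYZ",[q4,q5,q6])/' kin.py; python3 kin.py
```

```text
[ 0.13   0.537  0.351  0.103  0.117  0.25  -0.   ] [array([-0.,  0.,  0.]), array([ 0., -0., -0.]), array([-0., -0., -0.]), array([0., 0., 0.])]
[-33.4  21.7 116.   65.7  10.   14.1] R offset [ 0.  0. 90.]
[-34.   12.1 112.1  29.2  19.9  51.2] R offset [ 0.  0. 90.]
[-46.5  26.3  68.4   0.5  85.9  62.9] R offset [ 0.  0. 90.]
[-79.3  21.8  74.4   0.   83.9 -12.3] R offset [-0.  0. 90.]
```

```bash
cat >> kin.py <<'E'
LO=np.array([-178.18,-50.72,12.68,-81.47,9.98,-165.26]);HI=np.array([178.18,133.34,142.11,261.47,163.14,165.26])
def ik(P,yaw,pitch,p,starts=([-34,20,112,30,25,50],[-46,26,68,0,86,63],[-33,20,100,0,60,60])):
    R=Ro.from_euler("xyz",[180,pitch,yaw],degrees=True); best=None
    def f(q):
        X,F=fk(q,p); return np.r_[(X-P)*10,((F*Ro.from_euler("z",90,degrees=True)).inv()*R).as_rotvec()]
    for s in starts:
        r=least_squares(f,s,bounds=(LO,HI),x_scale=50)
        if best is None or r.cost<best.cost: best=r
    return best.x,np.sqrt(2*best.cost)
E
python3 - <<'E'
from kin import *; from h import *
p,_=fit(); G=np.r_[np.array([.5385,-.3812])+np.array([.942,-.3355])*.028,.021]
for d in (0,8,12,16,20):
    tz=Ro.from_euler("xyz",[180,d,-19.6],degrees=True).apply([0,0,1])
    q,e=ik(G+.013*tz,-19.6,d,p); print(d,"stack",np.round(q,1),round(e,4))
    for E,th in (((14,0,3),10),((0,0,0),10),((0,0,0),7.5),((0,0,25),14)):
        Rc=Ro.from_euler("xyz",[0,-30-th,-19.9],degrees=True); Gs=BO+RB.apply(np.array(E)/1000)+Rc.apply([.078,0,.003])
        tz=Ro.from_euler("xyz",[180,-30-th+d,-19.9],degrees=True).apply([0,0,1])
        q,e=ik(Gs+.013*tz,-19.9,-30-th+d,p); print("   ",E,th,np.round(q,1),round(e,4))
tz=RB.apply([0,0,-1]);q,e=ik(BO+RB.apply([.078,0,.006]),-19.9,-30,p);print("press",q,e)
E
```

```text
0 stack [-44.5  47.5  66.   -0.   66.4  65.1] 0.0
    (14, 0, 3) 10 [-33.2  23.9 117.7  95.7  10.  -16. ] 0.025
    (0, 0, 0) 10 [-33.1  24.7 119.9 114.6  10.  -35.1] 0.0131
    (0, 0, 0) 7.5 [-33.5  24.6 117.9  83.7  10.   -4.5] 0.0304
    (0, 0, 25) 14 [-33.7  20.8 122.9 125.3  11.7 -45.9] 0.0
8 stack [-43.4  50.5  59.4  -3.3  77.5  67.1] 0.0
    (14, 0, 3) 10 [-31.4  23.1 112.1  24.5  14.7  56.4] 0.0
    (0, 0, 0) 10 [-31.7  23.5 114.3  30.2  12.4  50.3] 0.0
    (0, 0, 0) 7.5 [-31.3  23.9 112.4  21.2  15.7  59.5] 0.0
    (0, 0, 25) 14 [-32.7  19.4 117.6  44.6  10.7  35.5] 0.0
12 stack [-42.9  52.1  56.1  -4.7  82.9  67.8] 0.0
    (14, 0, 3) 10 [-30.9  23.1 109.4  14.8  20.6  66.3] 0.0
    (0, 0, 0) 10 [-31.2  23.5 111.6  17.2  18.2  63.5] 0.0
    (0, 0, 0) 7.5 [-30.9  24.  109.7  12.9  21.7  68. ] 0.0
    (0, 0, 25) 14 [-32.2  19.2 114.9  24.5  15.8  55.8] 0.0
16 stack [-42.4  53.8  52.6  -6.1  88.4  68.2] 0.0
    (14, 0, 3) 10 [-30.6  23.4 106.7   9.7  26.6  71.6] 0.0
    (0, 0, 0) 10 [-30.8  23.6 108.9  10.8  24.2  70.1] 0.0
    (0, 0, 0) 7.5 [-30.5  24.3 107.    8.4  27.7  72.7] 0.0
    (0, 0, 25) 14 [-31.7  19.3 112.2  15.1  21.7  65.4] 0.0
20 stack [-41.9  55.7  49.2  -7.5  93.8  68.4] 0.0
    (14, 0, 3) 10 [-30.2  23.9 104.    6.5  32.6  74.9] 0.0
    (0, 0, 0) 10 [-30.4  24.1 106.2   7.1  30.2  73.9] 0.0
    (0, 0, 0) 7.5 [-30.1  24.9 104.3   5.5  33.7  75.6] 0.0
    (0, 0, 25) 14 [-31.3  19.6 109.5  10.   27.6  70.7] 0.0
press [-31.45296359  23.10933453 112.70216198  21.6419642   15.75454023
  59.06064976] 5.261539498248157e-13
```

A 15° lean clears every pose: joint 5 stays above 15° at the stage, and the stack poses are reachable. So I set the carrier back on the stack, overhanging as before, and regrip it leaning.

Run:
```python
from h import *
plan([.5679,-.3919,.06],-19.6,0)
```

```text
t 15.02 turn [-0.013  0.004  0.004] shift cm [ 9.78  2.48 17.04]
```

```bash
python3 -m jog '[[[0.8,0.2,1,-0.013,0.004,0.004,5],[1.5,0.4,2,0,0,0,5],[1.5,0.4,2,0,0,0,5],[1.5,0.4,2,0,0,0,5],[1.5,0.4,2,0,0,0,5],[1.5,0.4,2,0,0,0,5],[1.0,0.2,2,0,0,0,5],[0.4,0.1,2,0,0,0,5],[0.1,0,1.5,0,0,0,5],[0,0,0.5,0,0,0,5],[0,0,0,0,0,0,5],[0,0,0,0,0,0,5],[0,0,0,0,0,0,5]]]'
python3 - <<'E'
from h import *
plan([.5679,-.3919,.0095],-19.6,0)
E
```

```text
time_s: 16.1
ee_pos: [0.568, -0.3928, 0.0641]
tcp_rot: [179.8, -0.2, -19.6]
contact_force: [0.3, -0.6, -0.5]
gripper_width: 0.0592
t 16.1 turn [ 0.004 -0.003 -0.001] shift cm [-0.04 -0.08  5.46]
```

```bash
python3 -m jog '[[[-0.04,-0.08,1,0.004,-0.003,0,5],[0,0,1.3,0,0,0,5],[0,0,1.3,0,0,0,5],[0,0,0.8,0,0,0,5],[0,0,0.5,0,0,0,5],[0,0,0.3,0,0,0,5],[0,0,0,0,0,0,5],[0,0,0,0,0,0,5],[0,0,0,0,0,0,5]]]'
python3 - <<'E'
from h import *
plan([.5679,-.3919,.0085],-19.6,0)
E
```

```text
time_s: 16.85
ee_pos: [0.5676, -0.3922, 0.0113]
tcp_rot: [-180.0, 0.1, -19.7]
contact_force: [0.2, -0.2, -1.0]
gripper_width: 0.0589
t 16.85 turn [-0.     0.001 -0.001] shift cm [ 0.02 -0.04  0.28]
```

```bash
python3 -m jog '[[[0,0,0.1,0,0,0,5],[0,0,0.1,0,0,0,5],[0,0,0.05,0,0,0,5],[0,0,0.05,0,0,0,5],[0,0,0,0,0,0,5],[0,0,0,0,0,0,5],[0,0,0,0,0,0,5]]]'
python3 -m jog '[[[0,0,0.05,0,0,0,5],[0,0,0,0,0,0,5],[0,0,0,0,0,0,5]]]'
```

```text
time_s: 17.43
ee_pos: [0.5674, -0.392, 0.0078]
tcp_rot: [-180.0, 0.1, -19.7]
contact_force: [-0.1, 0.6, 1.9]
gripper_width: 0.0589
time_s: 17.68
ee_pos: [0.5674, -0.392, 0.0075]
tcp_rot: [-180.0, 0.1, -19.7]
contact_force: [-1.2, 1.0, 5.5]
gripper_width: 0.0594
```

```bash
python3 -m jog '[[[0,0,-0.04,0,0,0,5.9],[0,0,0,0,0,0,6.4],[0,0,0,0,0,0,7],[0,0,0,0,0,0,8.8],[0,0,0,0,0,0,8.8],[0,0,0,0,0,0,8.8],[0,0,-1.5,0,0,0,8.8],[0,0,-2,0,0,0,8.8],[0,0,-2,0,0,0,8.8],[0,0,0,0,-0.087,0,8.8],[0,0,0,0,-0.087,0,8.8],[0,0,0,0,-0.087,0,8.8],[0,0,0,0,0,0,8.8],[0,0,0,0,0,0,8.8]]]'
python3 - <<'E'
from h import *
from rig import eyes
K,T=[eyes.camera_model("top")[k] for k in("intrinsics","extrinsics")]
im,d=eyes.get_image("top");cv2.imwrite("pics/t7.png",cv2.resize(im[215:315,270:390],None,fx=5,fy=5,interpolation=cv2.INTER_CUBIC))
w=(im.min(2)>190); w[:225]=0;w[300:]=0;w[:,:300]=0;w[:,355:]=0; c,ce=blob(w,(325,245)); print(len(c),ce,ray(ce,K,T,.024))
m=eyes.camera_model("wrist");im,d=eyes.get_image("wrist");cv2.imwrite("pics/w7.png",im);np.savez("pics/w7.npz",im=im,d=d,**m)
E
```

```text
time_s: 18.85
ee_pos: [0.5678, -0.392, 0.0613]
tcp_rot: [-179.9, 15.0, -19.6]
contact_force: [0.1, 0.0, 0.1]
gripper_width: 0.0881Traceback (most recent call last):
  File "<stdin>", line 5, in <module>
  File "h.py", line 16, in blob
    if idx==0: idx=1+np.argmin([np.hypot(*(c-at)) for c in ce[1:]])
                     ~~~~~~~~~^^^^^^^^^^^^^^^^^^^^^^^^^^^^^^^^^^^^^
    return _wrapfunc(a, 'argmin', axis=axis, out=out, **kwds)
    return _wrapit(obj, method, *args, **kwds)
    result = getattr(arr, method)(*args, **kwds)
ValueError: attempt to get argmin of an empty sequence
```

Run:
```python
from h import *
from rig import eyes
D=np.load("pics/side0.npz")
for n,src in (("ref",None),("now",1)):
    if src is None: im=D["im"]
    else:
        m=eyes.camera_model("side"); im,d=eyes.get_image("side"); 
    K,T=D["intrinsics"],D["extrinsics"]; i=im.astype(int)
    o=(i[...,2]-i[...,0]>50)&(i[...,2]>130); o[:245]=0;o[285:]=0;o[:,:215]=0;o[:,300:]=0
    n_,l,st,ce=cv2.connectedComponentsWithStats(o.astype(np.uint8)); 
    for k in range(1,n_): print(n,st[k][4],ce[k],ray(ce[k],K,T,.024))
# wrist: far edge of the top carrier
m=eyes.camera_model("wrist");K,T=m["intrinsics"],m["extrinsics"];im,d=eyes.get_image("wrist");np.savez("pics/w7.npz",im=im,d=d,**m);cv2.imwrite("pics/w7.png",im)
u=np.array([np.cos(np.radians(-19.6)),np.sin(np.radians(-19.6))])
for c in (255,280,305):
    zz=d[:,c]; P=np.array([T[:3,:3]@(np.linalg.solve(K,[c,r,1])*zz[r])+T[:3,3] for r in range(0,420)])
    k=(abs(P[:,2]-.0205)<.0065)&(zz>0); rows=np.where(k)[0]; s=(P[:,:2]-[.505,-.369])@u*1000
    print(c,rows.min() if len(rows) else None,rows.max() if len(rows) else None,[(r,round(s[r],1),round(P[r,2]*1000,1)) for r in rows[:10:2]])
```

```text
ref 12 [251.5 263.5] [[ 0.50634554 -0.37345612  0.024     ]]
now 13 [269.30769231 266.23076923] [[ 0.54031469 -0.38559296  0.024     ]]
255 191 312 [(np.int64(191), np.float64(88.4), np.float64(17.9)), (np.int64(193), np.float64(88.1), np.float64(19.8)), (np.int64(195), np.float64(86.6), np.float64(19.6)), (np.int64(197), np.float64(85.7), np.float64(20.4)), (np.int64(199), np.float64(83.7), np.float64(19.3))]
280 191 312 [(np.int64(191), np.float64(88.8), np.float64(18.8)), (np.int64(193), np.float64(88.3), np.float64(20.3)), (np.int64(195), np.float64(87.0), np.float64(20.5)), (np.int64(197), np.float64(85.3), np.float64(19.7)), (np.int64(199), np.float64(84.7), np.float64(21.2))]
305 191 312 [(np.int64(191), np.float64(88.8), np.float64(18.7)), (np.int64(193), np.float64(88.5), np.float64(20.6)), (np.int64(195), np.float64(86.5), np.float64(19.4)), (np.int64(197), np.float64(85.7), np.float64(20.5)), (np.int64(199), np.float64(84.7), np.float64(21.2))]
```

Run:
```python
from h import *
plan([.5666,-.3910,.0104],-19.6,15)
```

```text
t 19.0 turn [-0.001 -0.    -0.001] shift cm [ 1.28 -0.08  5.07]
```

```bash
python3 -m jog '[[[0.6,-0.08,0,0,0,0,8.8],[0.68,0,0,0,0,0,8.8],[0,0,1,0,0,0,8.8],[0,0,1.2,0,0,0,8.8],[0,0,1.2,0,0,0,8.8],[0,0,1,0,0,0,8.8],[0,0,0.5,0,0,0,8.8],[0,0,0,0,0,0,8.8],[0,0,0,0,0,0,8.8],[0,0,0,0,0,0,8.8]]]'
python3 - <<'E'
from h import *
plan([.5666,-.3910,.0104],-19.6,15)
E
```

```text
time_s: 19.83
ee_pos: [0.5677, -0.3914, 0.0125]
tcp_rot: [-180.0, 15.0, -19.7]
contact_force: [0.1, 0.2, 0.4]
gripper_width: 0.0878
t 19.83 turn [-0.     0.    -0.001] shift cm [-0.06 -0.    0.24]
```

```bash
python3 -m jog '[[[-0.03,0,0.1,0,0,0,8.8],[0,0,0.1,0,0,0,8.8],[0,0,0,0,0,0,6.5],[0,0,0,0,0,0,6.2],[0,0,0,0,0,0,5.5],[0,0,0,0,0,0,5],[0,0,0,0,0,0,5],[0,0,0,0,0,0,5],[0,0,0,0,0,0,5],[0,0,0,0,0,0,5],[0,0,0,0,0,0,5]]]' 45
python3 -m jog '[[[-0.05,0,-0.2,0,0,0,5],[-0.1,0,-0.4,0,0,0,5],[-0.16,0,-0.6,0,0,0,5],[-0.26,0,-1,0,0,0,5],[-0.4,0,-1.5,0,0,0,5],[-0.52,0,-2,0,0,0,5],[-0.52,0,-2,0,0,0,5],[-0.52,0,-2,0,0,0,5],[-0.52,0,-2,0,0,0,5],[-0.52,0,-2,0,0,0,5],[-0.52,0,-2,0,0,0,5],[-0.52,0,-2,0,0,0,5],[-0.52,0,-2,0,0,0,5],[-0.26,0,-1,0,0,0,5],[0,0,0,0,0,0,5],[0,0,0,0,0,0,5]]]'
python3 - <<'E'
from h import *
from rig import bot,eyes
m=eyes.camera_model("wrist");im,d=eyes.get_image("wrist");np.savez("pics/w8.npz",im=im,d=d,**m);cv2.imwrite("pics/w8.png",im)
o=bot.get_obs();K,T=m["intrinsics"],m["extrinsics"];R=Ro.from_euler("xyz",o["tcp_rot"],degrees=True)
v,u=np.mgrid[150:330:1,240:322:2];z=d[v,u]
P=(T[:3,:3]@(np.linalg.solve(K,np.c_[u.ravel(),v.ravel(),np.ones(u.size)].T)*z.ravel())).T+T[:3,3]
B=R.inv().apply(P-o["ee_pos"])*1000; k=(z.ravel()>0)&(B[:,2]<0)&(B[:,2]>-35)&(abs(B[:,1])<27)&(B[:,0]>-25)
for _ in range(5):
    a=np.linalg.lstsq(np.c_[B[k,:2],np.ones(k.sum())],B[k,2],rcond=None)[0]; r=B[:,2]-np.c_[B[:,:2],np.ones(len(B))]@a; k=k&(abs(r)<2)
print("n",k.sum(),"top face slope vs tool deg",np.degrees(np.arctan(a[:2])),"z at x=0",a[2],"x range",B[k,0].min(),B[k,0].max(), "y",B[k,1].min(),B[k,1].max())
for c in (255,280,305):
    zz=d[:,c];r0=[r for r in range(120,330) if 0<zz[r]<d[100,c]-.05]; p=r0[0]; Q=R.inv().apply(T[:3,:3]@(np.linalg.solve(K,[c,p,1])*zz[p])+T[:3,3]-o["ee_pos"])*1000; print("far edge",c,p,np.round(Q,1))
E
```

```text
time_s: 20.75
ee_pos: [0.5666, -0.3909, 0.01]
tcp_rot: [-180.0, 15.1, -19.7]
contact_force: [-0.1, 0.0, 0.9]
gripper_width: 0.0593
time_s: 22.08
ee_pos: [0.5683, -0.3915, 0.2246]
tcp_rot: [-180.0, 15.0, -19.7]
contact_force: [-0.1, 0.1, -0.5]
gripper_width: 0.059
n 2237 top face slope vs tool deg [-14.68814349  -0.02807513] z at x=0 -15.20478905604466 x range -20.668102225711213 20.06619752005097 y -21.23826701929087 19.533162729189947
far edge 255 244 [ 20.4 -12.2 -17. ]
far edge 280 243 [ 20.1  -0.9 -15. ]
far edge 305 243 [ 20.1  10.6 -15. ]
```

```bash
cat >> h.py <<'E'
GX,DZ,DEL=.0295,.0114,15.
def tcp_for(E_mm,th):
    Rc=Ro.from_euler("xyz",[0,-30-th,-19.9],degrees=True); tz=Ro.from_euler("xyz",[180,-30-th+DEL,-19.9],degrees=True).apply([0,0,1])
    return BO+RB.apply(np.array(E_mm)/1000)+Rc.apply([.05+GX,0,.003])+DZ*tz
def edge_now():
    from rig import bot
    o=bot.get_obs(); R=Ro.from_euler("xyz",o["tcp_rot"],degrees=True); Rc=R*Ro.from_euler("y",DEL,degrees=True)
    # carrier frame seen upside down (z into the seat)
    E=o["ee_pos"]-R.apply([0,0,DZ])+Rc.apply([-.05-GX,0,.003])
    xb=RB.inv().apply(Rc.apply([1,0,0])); f=RB.inv().apply(o["contact_force"])
    print("t",round(o["time_s"],2),"edge bed mm",np.round(RB.inv().apply(E-BO)*1000,1),"th",round(np.degrees(np.arctan2(xb[2],xb[0])),2),"yaw err",round(np.degrees(xb[1]),2),"F bed",np.round(f,1))
def go(E,th): plan(tcp_for(E,th),-19.9,-30-th+DEL)
E
python3 - <<'E'
from h import *
edge_now(); go((16,0,70),10)
E
```

```text
t 22.13 edge bed mm [ 211.1 -213.7   99.4] th -30.13 yaw err 0.23 F bed [-0.6 -0.1 -1.1]
t 22.13 turn [-0.001  0.7    0.004] shift cm [-18.17 -21.34  -0.55]
```

```bash
python3 -m jog '[[[0,-0.6,0,0,0.0875,0.004,5],[0,-1.5,0,0,0.0875,0,5],[0,-2.2,0,0,0.0875,0,5],[0,-2.2,0,0,0.0875,0,5],[0,-2.2,0,0,0.0875,0,5],[0,-2.2,0,0,0.0875,0,5],[0,-2.2,0,0,0.0875,0,5],[0,-2.2,0,0,0.0875,0,5],[-1,-2.2,0,0,0,0,5],[-2,-1.8,0,0,0,0,5],[-2,-1.2,0,0,0,0,5],[-2,-0.6,0,0,0,0,5],[-2,-0.2,0,0,0,0,5],[-2,0,-0.1,0,0,0,5],[-2,0,-0.1,0,0,0,5],[-2,0,-0.1,0,0,0,5],[-2,0,-0.1,0,0,0,5],[-1,0,-0.1,0,0,0,5],[0,0,0,0,0,0,5],[0,0,0,0,0,0,5]]]'
python3 - <<'E'
from h import *
edge_now(); go((15,0,25),10)
E
```

```text
time_s: 23.8
ee_pos: [0.4852, -0.135, 0.1519]
tcp_rot: [180.0, -25.0, -19.9]
contact_force: [0.1, 0.5, -1.0]
gripper_width: 0.0593
t 23.8 edge bed mm [17.6 -0.5 69.4] th 9.96 yaw err -0.01 F bed [-0.6  0.5 -0.8]
t 23.8 turn [ 0.     0.001 -0.   ] shift cm [ 0.12 -0.05  4.44]
```

```bash
python3 -m jog '[[[0,-0.05,0.6,0,0,0,5],[0.03,0,0.9,0,0,0,5],[0.03,0,0.9,0,0,0,5],[0.03,0,0.9,0,0,0,5],[0.03,0,0.8,0,0,0,5],[0,0,0.4,0,0,0,5],[0,0,0,0,0,0,5],[0,0,0,0,0,0,5],[0,0,0,0,0,0,5]]]'
python3 - <<'E'
from h import *
edge_now(); tilt(); go((15,0,6),10)
from rig import bot; print(np.round(bot.get_obs()["q"],1))
E
```

```text
time_s: 24.55
ee_pos: [0.5045, -0.1415, 0.1122]
tcp_rot: [180.0, -25.0, -19.9]
contact_force: [-0.2, -0.2, -1.6]
gripper_width: 0.0591
t 24.55 edge bed mm [15.4 -0.  24.7] th 10.03 yaw err 0.01 F bed [-0.9 -0.3 -1.4]
face slope deg along/across [10.06 -0.17] top z at x0,50,100: [27.7 36.6 45.5] n 3724 of 4550
t 24.6 turn [ 0.    -0.001  0.   ] shift cm [ 0.12 -0.    1.88]
[-30.9  20.2 107.2   9.8  28.2  71.4]
```

```bash
python3 -m jog '[[[0,0,0.4,0,0,0,5],[0.03,0,0.5,0,0,0,5],[0.03,0,0.5,0,0,0,5],[-0.2,0,0.3,0,0,0,5],[-0.25,0,0.1,0,0,0,5],[0,0,0,0,0,0,5],[0,0,0,0,0,0,5]]]'
python3 - <<'E'
from h import *
edge_now(); go((9,0,0),10)
E
```

```text
time_s: 25.18
ee_pos: [0.5081, -0.1427, 0.0938]
tcp_rot: [180.0, -25.0, -19.9]
contact_force: [-0.1, -0.5, -1.0]
gripper_width: 0.0591
t 25.18 edge bed mm [ 9.5 -0.   6.9] th 9.99 yaw err 0.01 F bed [-0.4 -0.5 -0.9]
t 25.18 turn [0. 0. 0.] shift cm [0.01 0.   0.69]
```

Next I lower until the low edge touches the seat.

```bash
python3 -m jog '[[[0,0,0.2,0,0,0,5],[0,0,0.15,0,0,0,5],[0,0,0.1,0,0,0,5],[0,0,0,0,0,0,5],[0,0,0,0,0,0,5]]]'; python3 -c "from h import *;edge_now()"
python3 -m jog '[[[0,0,0.1,0,0,0,5],[0,0,0.1,0,0,0,5],[0,0,0,0,0,0,5],[0,0,0,0,0,0,5]]]'; python3 -c "from h import *;edge_now()"
```

```text
time_s: 25.6
ee_pos: [0.5101, -0.1435, 0.0899]
tcp_rot: [180.0, -25.0, -19.9]
contact_force: [0.5, 0.4, -1.2]
gripper_width: 0.0595
t 25.6 edge bed mm [ 9.4 -0.   2.4] th 10.01 yaw err 0.01 F bed [-0.4  0.5 -1.2]
time_s: 25.93
ee_pos: [0.5109, -0.1438, 0.0881]
tcp_rot: [180.0, -25.0, -19.9]
contact_force: [-0.7, -0.4, -2.1]
gripper_width: 0.0591
t 25.93 edge bed mm [ 9.2 -0.1  0.4] th 10.01 yaw err 0.01 F bed [-1.5 -0.6 -1.6]
```

```bash
for i in 1 2; do :; done; python3 -m jog '[[[0,0,0.05,0,0,0,5],[0,0,0.03,0,0,0,5],[0,0,0,0,0,0,5]]]'; python3 -c "from h import *;edge_now()"
python3 -m jog '[[[0,0,0.05,0,0,0,5],[0,0,0.03,0,0,0,5],[0,0,0,0,0,0,5]]]'; python3 -c "from h import *;edge_now()"
```

```text
time_s: 26.18
ee_pos: [0.5112, -0.1439, 0.0874]
tcp_rot: [180.0, -25.0, -19.9]
contact_force: [0.1, 0.6, -1.6]
gripper_width: 0.059
t 26.18 edge bed mm [ 9.2 -0.  -0.4] th 10.02 yaw err 0.01 F bed [-0.9  0.6 -1.3]
time_s: 26.43
ee_pos: [0.5116, -0.144, 0.0867]
tcp_rot: [180.0, -25.0, -19.9]
contact_force: [-0.5, 0.4, 1.0]
gripper_width: 0.0593
t 26.43 edge bed mm [ 9.2 -0.1 -1.2] th 10.02 yaw err 0.01 F bed [-0.   0.3  1.1]
```

```bash
python3 -m jog '[[[-0.15,0,0.013,0,0,0,5],[-0.15,0,0.013,0,0,0,5],[-0.15,0,0.013,0,0,0,5],[-0.1,0,0.009,0,0,0,5],[0,0,0,0,0,0,5],[0,0,0,0,0,0,5]]]'; python3 -c "from h import *;edge_now()"
```

```text
time_s: 26.93
ee_pos: [0.5068, -0.1423, 0.0838]
tcp_rot: [180.0, -25.0, -19.9]
contact_force: [-0.4, 0.9, -1.1]
gripper_width: 0.0593
t 26.93 edge bed mm [ 3.3 -0.  -1.1] th 9.99 yaw err 0.01 F bed [-1.1  0.7 -0.6]
```

```bash
python3 -m jog '[[[-0.1,0,0.009,0,0,0,5],[-0.1,0,0.009,0,0,0,5],[0,0,0,0,0,0,5],[0,0,0,0,0,0,5]]]'; python3 -c "from h import *;edge_now();tilt()"
```

```text
time_s: 27.27
ee_pos: [0.5059, -0.1421, 0.0833]
tcp_rot: [180.0, -25.1, -19.9]
contact_force: [1.3, -1.3, 0.8]
gripper_width: 0.0591
t 27.27 edge bed mm [ 2.3 -0.2 -1.2] th 10.11 yaw err 0.0 F bed [ 1.9 -0.8 -0.1]
face slope deg along/across [ 9.56 -0.08] top z at x0,50,100: [ 5.  13.4 21.9] n 3739 of 4550
```

```bash
python3 -m jog '[[[-0.1,0,0.009,0,0,0,5],[-0.05,0,0.004,0,0,0,5],[0,0,0,0,0,0,5],[0,0,0,0,0,0,5]]]'
python3 - <<'E'
from h import *
from rig import eyes
edge_now();tilt()
im,d=eyes.get_image("side");cv2.imwrite("pics/s9.png",cv2.resize(im[170:240,200:290],None,fx=8,fy=8,interpolation=cv2.INTER_CUBIC))
E
```

```text
time_s: 27.65
ee_pos: [0.5057, -0.1422, 0.0834]
tcp_rot: [180.0, -25.3, -19.9]
contact_force: [6.4, -0.3, 4.4]
gripper_width: 0.059
t 27.65 edge bed mm [ 2.2 -0.3 -1.3] th 10.3 yaw err -0.01 F bed [7.5 1.9 0.7]
face slope deg along/across [ 9.62 -0.19] top z at x0,50,100: [ 5.1 13.6 22.1] n 3734 of 4550
```

View pics/s9.png

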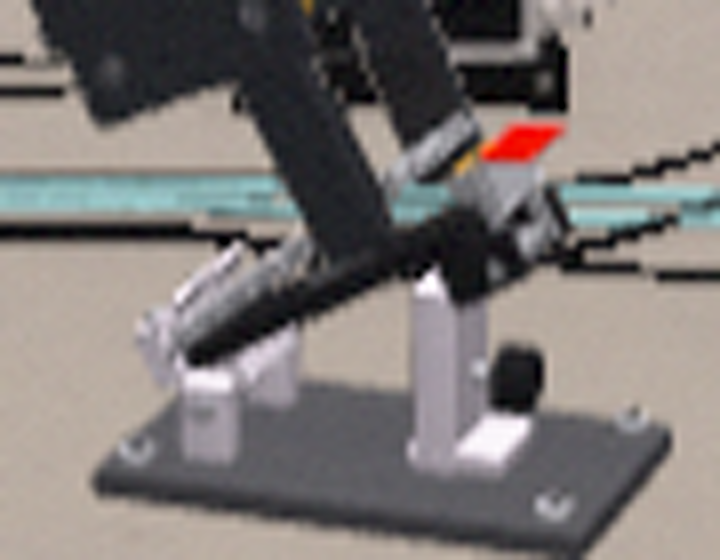

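The picture shows the carrier's low end tucked in under the lip at (180,330), its high end raised by the roller, and the fingers clear beside the bed. The 7.5 N reaction along the slope shows it is against the stop. I ease off and lower the high end onto the roller.

```bash
python3 -m jog '[[[0.1,0,0,0,0,0,5],[0,0,0.1,0,-0.013,0,5],[0,0,0.1,0,-0.013,0,5],[0,0,0.1,0,-0.013,0,5],[0,0,0,0,0,0,5],[0,0,0,0,0,0,5]]]'; python3 -c "from h import *;edge_now();tilt()"
```

```text
time_s: 28.25
ee_pos: [0.5074, -0.1428, 0.0806]
tcp_rot: [180.0, -23.0, -19.9]
contact_force: [6.4, -1.3, 4.7]
gripper_width: 0.059
t 28.25 edge bed mm [ 2.2 -0.3 -1.4] th 7.95 yaw err 0.0 F bed [8.  1.  0.8]
face slope deg along/across [ 7.13 -0.06] top z at x0,50,100: [ 5.2 11.5 17.7] n 3734 of 4550
```

```bash
python3 -m jog '[[[0.06,0,0,0,0,0,5],[0,0,0,0,0,0,5.9],[0,0,0,0,0,0,6.2],[0,0,0,0,0,0,6.8],[0,0,0,0,0,0,8],[0,0,0,0,0,0,8.4],[0,0,0,0,0,0,8.4],[0,0,0,0,0,0,8.4]]]'; python3 -c "from h import *;edge_now();tilt()"
```

```text
time_s: 28.97
ee_pos: [0.5064, -0.1421, 0.0798]
tcp_rot: [180.0, -22.7, -19.9]
contact_force: [0.7, 0.6, -0.3]
gripper_width: 0.084
t 28.97 edge bed mm [ 0.9 -0.  -1.3] th 7.74 yaw err 0.01 F bed [ 0.2  0.8 -0.5]
face slope deg along/across [ 6.88 -0.01] top z at x0,50,100: [ 5. 11. 17.] n 4039 of 4550
```

The carrier stands at 6.9° on the roller by itself, as expected. I withdraw, shut the fingers and set up the press.

```bash
python3 -m jog '[[[0,0,-1,0,0,0,8.4],[0,0,-2,0,0,0,8.4],[0,0,-2,0,0,0,0],[0,0,0,0,0.064,0,0],[0,0,0,0,0.064,0,0],[0,0,0,0,0,0,0],[0,0,0,0,0,0,0],[0,0,0,0,0,0,0],[0,0,0,0,0,0,0],[0,0,0,0,0,0,0],[0,0,0,0,0,0,0]]]' 20
cat >> h.py <<'E'
def tip():
    from rig import bot
    o=bot.get_obs(); print("t",round(o["time_s"],2),"tip bed mm",np.round(RB.inv().apply(o["ee_pos"]-BO)*1000,1),"F bed",np.round(RB.inv().apply(o["contact_force"]),1))
E
python3 - <<'E'
from h import *
tip();tilt();plan(BO+RB.apply([.078,0,.024]),-19.9,-30)
E
```

```text
time_s: 29.93
ee_pos: [0.4888, -0.1358, 0.1262]
tcp_rot: [180.0, -30.1, -19.9]
contact_force: [-0.3, -0.2, 0.5]
gripper_width: 0.0259
t 29.93 tip bed mm [84.7 -0.  50.6] F bed [ 0.1 -0.3  0.5]
face slope deg along/across [54.64 -1.64] top z at x0,50,100: [-67.5   3.   73.5] n 4529 of 4550
t 29.98 turn [ 0.    -0.002  0.   ] shift cm [-0.66 -0.    2.66]
```

```bash
python3 -m jog '[[[-0.3,0,0.3,0,0,0,0],[-0.36,0,0.6,0,0,0,0],[0,0,0.7,0,0,0,0],[0,0,0.6,0,0,0,0],[0,0,0.4,0,0,0,0],[0,0,0,0,0,0,0],[0,0,0,0,0,0,0]]]'; python3 -c "from h import *;tip()"
```

```text
time_s: 30.57
ee_pos: [0.4955, -0.1382, 0.1]
tcp_rot: [180.0, -30.1, -19.9]
contact_force: [0.3, 0.7, -0.9]
gripper_width: 0.0005
t 30.57 tip bed mm [77.8 -0.  24.4] F bed [-0.4  0.7 -0.8]
```

```bash
python3 -m jog '[[[0,0,0.3,0,0,0,0],[0,0,0.3,0,0,0,0],[0,0,0.1,0,0,0,0],[0,0,0.05,0,0,0,0],[0,0,0.05,0,0,0,0],[0,0,0,0,0,0,0],[0,0,0,0,0,0,0]]]'; python3 -c "from h import *;tip()"
```

```text
time_s: 31.15
ee_pos: [0.4992, -0.1396, 0.0935]
tcp_rot: [180.0, -30.1, -19.9]
contact_force: [0.5, 0.0, -0.4]
gripper_width: 0.0005
t 31.15 tip bed mm [78.  -0.  16.8] F bed [ 0.2  0.2 -0.5]
```

```bash
python3 -m jog '[[[0,0,0.05,0,0,0,0],[0,0,0.05,0,0,0,0],[0,0,0.05,0,0,0,0],[0,0,0.05,0,0,0,0],[0,0,0,0,0,0,0]]]'; python3 -c "from h import *;tip()"
```

```text
time_s: 31.57
ee_pos: [0.5001, -0.1399, 0.0921]
tcp_rot: [180.0, -30.2, -19.9]
contact_force: [-4.1, 1.5, 6.5]
gripper_width: 0.0001
t 31.57 tip bed mm [78.1 -0.  15.1] F bed [-0.5 -0.   7.8]
```

```bash
python3 -m jog '[[[0,0,0.05,0,0,0,0],[0,0,0.05,0,0,0,0],[0,0,0.05,0,0,0,0],[0,0,0.05,0,0,0,0],[0,0,0,0,0,0,0]]]'; python3 -c "from h import *;tip()"
```

```text
time_s: 31.98
ee_pos: [0.5013, -0.1403, 0.0903]
tcp_rot: [180.0, -30.2, -19.9]
contact_force: [-0.6, 1.3, 4.3]
gripper_width: 0.0003
t 31.98 tip bed mm [78.3 -0.1 12.9] F bed [1.3 1.  4.2]
```

```bash
python3 -m jog '[[[0,0,0.05,0,0,0,0],[0,0,0.05,0,0,0,0],[0,0,0.05,0,0,0,0],[0,0,0.05,0,0,0,0],[0,0,0,0,0,0,0]]]'; python3 -c "from h import *;tip()"
```

```text
time_s: 32.4
ee_pos: [0.5018, -0.1405, 0.0878]
tcp_rot: [180.0, -30.1, -19.9]
contact_force: [-0.1, -0.3, 0.1]
gripper_width: 0.0003
t 32.4 tip bed mm [77.5  0.  10.5] F bed [ 0.  -0.3  0.1]
```

```bash
python3 -m jog '[[[0,0,0.05,0,0,0,0],[0,0,0.05,0,0,0,0],[0,0,0.05,0,0,0,0],[0,0,0.05,0,0,0,0],[0,0,0,0,0,0,0]]]'; python3 -c "from h import *;tip()"
```

```text
time_s: 32.82
ee_pos: [0.5029, -0.1409, 0.0864]
tcp_rot: [180.0, -30.1, -19.9]
contact_force: [0.5, 0.4, 0.2]
gripper_width: 0.0006
t 32.82 tip bed mm [77.8 -0.   8.6] F bed [0.4 0.6 0. ]
```

The felt force rose to about 8 N and then fell to zero at a tip height of 12 to 10 mm, so the roller has probably snapped over. I stop pushing, withdraw and check.

```bash
python3 -m jog '[[[0,0,-0.5,0,0,0,0],[0,0,-2,0,0,0,0],[-1,0,-3,0,0,0,0],[-2,1,-4,0,0,0,0],[-2,2,-4,0,0,0,0],[-2,4,-3,0,0,0,0],[0,4,-1,0,0,0,0],[0,4,0,0,0,0,0],[0,4,0,0,0,0,0],[0,0,0,0,0,0,0],[0,0,0,0,0,0,0]]]'
cat > chk.py <<'E'
from h import *
from rig import eyes
import sys
m=eyes.camera_model("top");K,T=m["intrinsics"],m["extrinsics"];im,d=eyes.get_image("top")
v,u=np.mgrid[225:325,155:245]; z=d[v,u]; c=im[v,u].reshape(-1,3).astype(int)
P=(T[:3,:3]@(np.linalg.solve(K,np.c_[u.ravel(),v.ravel(),np.ones(u.size)].T)*z.ravel())).T+T[:3,3]
B=RB.inv().apply(P-BO)*1000; k=(B[:,0]>15)&(B[:,0]<88)&(abs(B[:,1])<27)&(B[:,2]>-5)&(B[:,2]<40)
a=np.linalg.lstsq(np.c_[B[k,:2],np.ones(k.sum())],B[k,2],rcond=None)[0]
print("n",k.sum(),"slope deg",np.round(np.degrees(np.arctan(a[:2])),2),"top z at x=50:",round(a[2]+50*a[0],1))
w=(c.min(1)>195)&k; W=B[w]; print("disc",w.sum(),np.round((W.max(0)+W.min(0))/2,1))
cv2.imwrite("pics/"+sys.argv[1],np.hstack([cv2.resize(i,(400,500),interpolation=cv2.INTER_CUBIC) for i in (im[225:325,155:235],eyes.get_image("side")[0][160:250,205:277])]))
E
python3 chk.py f1.png
```

```text
time_s: 33.73
ee_pos: [0.3211, -0.2608, 0.1919]
tcp_rot: [180.0, -30.0, -20.2]
contact_force: [0.7, 1.4, 0.8]
gripper_width: 0.0006
n 1174 slope deg [-0.07  0.17] top z at x=50: 6.8Traceback (most recent call last):
  File "chk.py", line 10, in <module>
    w=(c.min(1)>195)&k; W=B[w]; print("disc",w.sum(),np.round((W.max(0)+W.min(0))/2,1))
                                                               ~~~~~^^^
    return umr_maximum(a, axis, None, out, keepdims, initial, where)
ValueError: zero-size array to reduction operation maximum which has no identity
```

The carrier lies flat (slope 0.1°, top 6.8 mm above the seat, nominally 6). I use a softer threshold for the disc and take one last look.

```bash
sed -i 's/c.min(1)>195)&k/c[:,2]-c[:,0]>-2)\&(c.min(1)>np.percentile(c[k].min(1),80))\&k/' chk.py; sed -i 's/^w=/print(np.percentile(c[k].min(1),[10,50,80,90,98]));w=/' chk.py
cat >> chk.py <<'E'
r=(c[:,2]-c[:,0]>50)&k&(c[:,2]-c[:,1]<120); print("orange",r.sum(),np.round(B[r].mean(0),1) if r.any() else "")
for q,n in (((.505,-.369,.018),"stack now"),):
    pass
s=im.astype(int); mk=((s[...,0]-s[...,2]>6)|(s.min(2)>180)); mk[:225]=0; mk[305:]=0; mk[:,:290]=0; mk[:,355:]=0
mk=cv2.morphologyEx(mk.astype(np.uint8),cv2.MORPH_CLOSE,np.ones((3,3))); cc,_=blob(mk,(310,264)); print("stack",rect(cc,K,T,.018))
E
python3 chk.py f1.png
```

```text
n 1176 slope deg [-0.21  0.23] top z at x=50: 6.8
[135. 150. 153. 191. 195.]
disc 230 [47.5  5.3  6.7]
orange 30 [52.3 -1.6  6.9]
stack (array([ 504.40536499, -368.39282227]), array([99.59518433, 58.89614487]), -19.508132934570312)
```

View pics/f1.png

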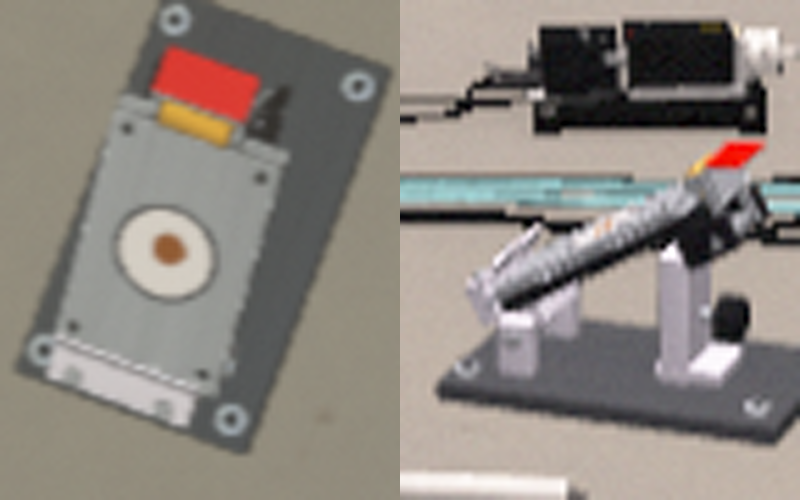

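The carrier is flat and straight, with its low edge under the lip and the roller lying over its high end. The three remaining plates are where they stood, and the robot is clear.

```bash
python3 -c "
from rig import bot
print(bot.get_obs()['contact_force'],bot.get_obs()['time_s']); print(bot.finish_job())"
```

```text
[0.40327353 0.22803123 0.58720747] 33.8833
the job is handed in; nothing more can be done
None
```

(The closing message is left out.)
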